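# Front the opened boot-wax tins and restock a new one behind from the hopper bin

## Task

Restock the yellow boot wax: in the wooden rack, slide the two opened yellow tins forward along their lane, without lifting them, until the front one is against the front lip and the other is up against it, and have one new yellow tin from the grey bin standing flat right behind them in the same lane, lid up and closed up to the row. Set it down rather than dropping it, leave the other yellow tin lying in the bin, and do not disturb the red and blue tins or the things on the bench.

Things in the scene. Friction and masses are not known exactly. Their poses are not given: they have to be found in the camera images.
- rack: three-lane wooden tin rack, fixed, 250 (x) x 200 (y) x 33 mm. Origin: centre of its underside; x points from front lip to rear wall. Three open-topped lanes along x, 60 mm wide, centred at y = -65, 0, +65 mm; flat floors at z = 5 mm; walls 5 mm thick, lane and rear walls 33 mm high. A tin has 3 mm to spare on each side: fingers fit before or behind it, not beside it.
- rack_lip (a point): in the rack's middle lane, on the lane floor at the inner face of the front lip; axes as the rack's. The lip spans all three lanes and stands 12 mm above the floor; the rear wall's inner face is 239 mm away along +x.
- bin: grey plastic three-compartment parts bin with a low ramped mouth, fixed, 245 (x) x 196 mm (y). Origin: centre of its underside; x points from mouth to rear wall. Compartments along x, open above, 60 mm wide, centred at y = -64, 0, +64 mm. Floor flat at z = 4 mm from the rear wall (inner face x = +118, top z = 46 mm) to the ramp's foot at x = -60 mm.
- bin_ramp (a point): foot of the bin's ramp in the middle compartment, on the floor; axes as the bin's. From here the ramp, across all three compartments, climbs at 18 degrees towards -x and ends 62 mm on and 20 mm up, at the mouth. A tin drawn fully onto the ramp lies tilted 18 degrees with its centre 22 mm ahead (-x) of the foot; friction holds it there.
- bin_wall (a point): top of a compartment wall of the bin where it begins to fall; axes as the bin's. The walls (4 mm thick) stand 30 mm above the floor from the rear wall to here, slope down over the next 15 mm in -x to 15 mm above the floor, and then run 7 mm above the ramp. A tin on the ramp thus stands 15 mm proud of the walls beside it and can be pinched across y; on the flat floor it cannot.
- yellow_old_a_center (a point): round tin of boot wax with a YELLOW lid with brown wax smears (opened stock), 54 mm across, 22 mm high, about 65 g; the point is its centre, half-way up; the z axis points out of the lid. Front one of the two that stand one behind the other in one lane of the rack, some way back from the lip.
- yellow_old_b_center (a point): round tin of boot wax with a YELLOW lid with brown wax smears (opened stock), 54 mm across, 22 mm high, about 65 g; the point is its centre, half-way up; the z axis points out of the lid. Rear one of the two, 1 to 3 mm behind the other at the start; there is at least 55 mm of free lane behind it.
- yellow_new_a_center (a point): round tin of boot wax with a clean YELLOW lid (new stock), 54 mm across, 22 mm high, about 65 g; the point is its centre, half-way up; the z axis points out of the lid. Front one of the two that lie one behind the other in one compartment of the bin, on the flat floor near the foot of the ramp.
- yellow_new_b_center (a point): round tin of boot wax with a clean YELLOW lid (new stock), 54 mm across, 22 mm high, about 65 g; the point is its centre, half-way up; the z axis points out of the lid. Rear one of the two, 1 to 3 mm behind the other at the start; there is at least 42 mm of free floor behind it.
- red_old_center (a point): wax tin with a red lid, 54 mm across, 22 mm high, about 65 g; the point is its centre, half-way up; the z axis points out of the lid; in another lane of the rack; bystander, to be left where it is
- blue_old_center (a point): wax tin with a blue lid, 54 mm across, 22 mm high, about 65 g; the point is its centre, half-way up; the z axis points out of the lid; in another lane of the rack; bystander, to be left where it is
- red_new_center (a point): wax tin with a red lid, 54 mm across, 22 mm high, about 65 g; the point is its centre, half-way up; the z axis points out of the lid; in another compartment of the bin; bystander, to be left where it is
- blue_new_center (a point): wax tin with a blue lid, 54 mm across, 22 mm high, about 65 g; the point is its centre, half-way up; the z axis points out of the lid; in another compartment of the bin; bystander, to be left where it is
- mug: white ceramic mug, 76 mm across, 90 mm high, handle on its +y side reaching some 35 mm out; origin at the centre of its underside. Stands between rack and bin, towards their rear; bystander, to be left where it is
- bell: chrome bicycle bell, 53 mm across, 44 mm high, origin at the centre of its underside. Lies between rack and bin, towards their front; bystander, to be left where it is
- headlamp_case: black plastic headlamp case, 115 x 75 x 52 mm (x, y, z), origin at the centre of its underside; right of the work; bystander, to be left where it is
- boot_jack: wooden boot jack, 280 mm long (x) x 100 mm wide, up to 65 mm high at its forked end, origin on the bench under its middle; left of the work; farther left stands a fixed boot-brush bin, 200 mm high; bystander, to be left where it is
There are look-alikes about, which are no part of the job. What is shaped like the part that bears yellow_new_b_center but green or turquoise is not meant.

How it is judged:
By the outcome, as a careful person would: the job done as asked, in the order asked, and still so for the second after the job is handed in, with the robot touching nothing.
It also fails if it takes over 72 s, if anything falls off the work surface, if the arm or the gripper's body presses on something with over 40 N, if the wrist force passes 120 N, or if a joint passes its speed limit or range.

## Robot

A 6-joint arm with a two-finger parallel gripper is mounted at the origin on the work surface. World frame = base frame: x ahead of the robot, y to its left, z up, the work surface at z = 0. Lengths are in m, angles in degrees, forces in N, time in s.
With the tool pointing down it reaches from about 0.375 to 0.9 m from the base axis. Payload 3.1 kg.
Tool frame: the origin (TCP) lies where the fingers leave the gripper's body, on its centre line; the fingertips stand bot.tips_ahead ahead of it and the grasp point (between the pads) lies 51 mm ahead of it (bot.tips_ahead is the distance from the TCP to the fingertips, in m); z points along the fingers, x is the direction in which the jaws open and shut, and the axes are right-handed (so a half turn about z gives the same grasp; the last joint's range is limited). The gripper opens to 87 mm and grips with 3 to 60 N. Pads are 19 mm wide; open, the fingers measure 117 mm over their backs; the gripper's body (75 mm by 190 mm) begins 51 mm behind the grasp point.
Start: joints at [58.241, 30.224, 82.088, -0, 67.689, -10.227], TCP at [0.229, 0.581, 0.292] pointing down, gripper open.
Joint ranges: [-176.69, 176.69], [-43.24, 126.21], [12.49, 139.97], [-82, 262], [0, 151.66], [-163.58, 163.58]. Speed limits (degrees/s): [159.86, 159.86, 180, 180, 180, 180].

## Interface

Orientations are given as a 3x3 rotation matrix whose columns are the frame's x, y, z axes.
In Python, from rig import bot, vision, nets gives the robot as it stands.
- The arm moves only by the tool play_rows, never from a script. Its argument "series" is a list of rows, each an object of numbers: "tx", "ty", "tz": the shift along the world's x, y, z as a fraction of full scale; "turn": the turn about the world's z as a fraction of full scale. A call has 1 to 10 rows; each row shifts and turns the commanded pose from where the row before left it; what a row does not reach is not made up. Full scale, the value 1, is 0.8 m for a shift and 60 degrees for a turn. A row lasts 1/10 s, in which the tool goes at most 50 mm and 8.59 degrees, less where a joint would pass 70% of its speed; a pose out of reach is approached as far as the arm can. A call with a number of a shift or a turn outside -1 to 1 is refused whole. A call with a gripper value outside its range is refused whole. "gripper" is the opening, from 0 (shut) to 1 (fully open), set as the call begins (left out, the last holds). The fingers move at their own pace and stop on an object; the grip force is fixed at half the most. Time passes only in rows, so rows that do not move let the fingers close. It gives the time, the measured TCP pose, the force and the opening at its end, in the units of the state.
- bot.read_state(): the state, without advancing time (a new reading comes with each control period).
- vision.capture(name): name is "scene" or "top"; returns a dict with "pixels" (480x640x3 uint8, blue, green, red), "fx", "fy", "cx", "cy" (pixels), "extrinsics" (4x4, takes a point from camera to world coordinates). Camera axes: x right, y down, z forward; pixel columns grow to the right and rows downward; lengths in m; the calibration is good to about 2 mm. A picture is of the moment at which its call begins. There is no depth.
- bot.hand_in(): hands the job in, once; it reports no verdict.
Trained networks look in a picture, given as the dict that the camera call returned (one of the last four; its "shot" number tells which), for a name from the list of things; names that differ only in an ending like _2 or _b are one class to them, and where a whole thing is asked for, a point or a joint stands for the part that bears it (a point fixed in the world has none). Each returns a list of dicts, best first, with "confidence" (0 to 1); they miss things now and then, are a little off and sometimes report something else, mostly with a low value. They report only what shows in the picture. A call takes as long as a camera call. They do not tell look-alikes from the thing itself.
- nets.look_for(picture, query): "at" ([column, row] as shares, 0 to 1, of the picture: columns of its width, rows of its height, amid what is visible of it).
- nets.masks_of(picture, query): "region" (480x640 bool, what is visible of it) and "at" ([column, row] as shares, 0 to 1, of the picture: columns of its width, rows of its height, amid what is visible of it).
The state is a dict: "time_s": time; "joint_positions": joint angles; "qvel": joint speeds; "tau": joint torques, N m; "position": TCP position; "tcp_rot": TCP orientation; "force": force on the tool from outside, world axes, zero at the start; "moment": the same for the moment, N m; "opening": opening from 0.0 (shut) to 1.0 (fully open).
Only numpy, scipy, OpenCV 4.12 (cv2) and the standard library are available. Lean on these libraries where they do the work, as an engineer would, in place of code of your own. Each camera call takes 0.05 s, during which the arm holds its last target.

## Working session

There is one attempt and no reset: what is moved stays moved. The work goes in short steps, Python scripts to look and compute and a tool call to move; the robot and the scene stay as the last step left them, time stands still between calls to the robot, and variables do not carry over. Pictures are saved under pics/ and viewed, and the job is handed in when it is done.

Besides the shell and the picture viewer there is one more tool, called after "Emit:" in YAML: its name, and indented under it one key for each argument. play_rows: Moves the arm, as the interface text tells. Shift numbers are shares of 0.8 m and turn numbers shares of 60 degrees, none past 1 either way. Its arguments: {"type":"object","properties":{"series":{"type":"array"},"gripper":{"type":"number"}},"required":["series"]}

```bash
mkdir -p pics; ls; python3 - <<'E'
from rig import bot, vision, nets
import cv2
s=bot.read_state(); print({k:s[k] for k in('time_s','position','tcp_rot','force','opening')}, bot.tips_ahead)
for n in('scene','top'):
    p=vision.capture(n); cv2.imwrite(f'pics/{n}0.png',p['pixels']); print(n,p['fx'],p['fy'],p['cx'],p['cy'],p['extrinsics'])
    for q in['rack','bin','yellow_old_a_center','yellow_new_a_center','red_old_center','blue_old_center','mug','bell','headlamp_case','boot_jack','rack_lip','bin_ramp','bin_wall']:
        try:
            r=nets.look_for(p,q); print(q,[(round(d['confidence'],2),round(d['at'][0]*640,1),round(d['at'][1]*480,1)) for d in r])
        except Exception as e: print(q,e)
E
```

```text
pics
{'time_s': 0.0, 'position': array([0.22905029, 0.58087231, 0.29125624]), 'tcp_rot': array([[ 3.67061312e-01,  9.30195997e-01, -1.18316877e-03],
       [ 9.30194158e-01, -3.67062995e-01, -1.89349524e-03],
       [-2.19561917e-03, -4.05547826e-04, -9.99997507e-01]]), 'force': array([-0.19330185, -0.32729312, -0.41696072]), 'opening': 0.9974330639008107} 0.0697
scene 456.5427324367504 456.5427324367504 314.7604589734008 230.91047640277802 [[-4.26175814e-01  6.12262422e-01 -6.65964640e-01  1.21304022e+00]
 [ 9.04640040e-01  2.87820599e-01 -3.14301926e-01  3.38227471e-01]
 [-7.56916251e-04 -7.36406158e-01 -6.76539280e-01  8.10904528e-01]
 [ 0.00000000e+00  0.00000000e+00  0.00000000e+00  1.00000000e+00]]
rack [(0.84, 239.3, 239.5)]
bin [(0.73, 393.6, 289.7)]
yellow_old_a_center [(0.57, 254.3, 218.3)]
yellow_new_a_center [(0.81, 429.6, 272.3)]
red_old_center [(0.68, 274.9, 223.4), (0.67, 279.5, 288.4)]
blue_old_center [(0.64, 225.6, 219.6), (0.41, 372.2, 268.2)]
mug [(0.56, 505.4, 315.0)]
bell [(0.76, 325.4, 226.8), (0.66, 372.8, 266.2)]
headlamp_case [(0.87, 164.1, 199.8)]
boot_jack 
[... 247 characters left out ...]
[-0.99961632 -0.01945074 -0.01972017  0.00352509]
 [ 0.02055285 -0.04358188 -0.99883843  1.23555587]
 [ 0.          0.          0.          1.        ]]
rack [(0.89, 396.4, 203.6)]
bin [(0.67, 210.5, 213.5)]
yellow_old_a_center [(0.87, 394.4, 241.2)]
yellow_new_a_center [(0.94, 178.8, 244.4), (0.66, 309.6, 149.1)]
red_old_center [(0.92, 362.6, 240.5)]
blue_old_center [(0.97, 422.0, 232.0)]
mug [(0.79, 307.5, 147.2)]
bell [(0.56, 96.9, 224.1), (0.55, 313.9, 275.8), (0.55, 420.9, 230.1)]
headlamp_case [(0.9, 514.1, 229.6), (0.23, 394.5, 241.8)]
boot_jack [(0.56, 97.0, 222.7), (0.53, 424.4, 230.5)]
rack_lip [(0.77, 393.0, 204.8), (0.52, 516.8, 229.6)]
bin_ramp [(0.58, 205.2, 218.2)]
bin_wall []
```

View pics/top0.png

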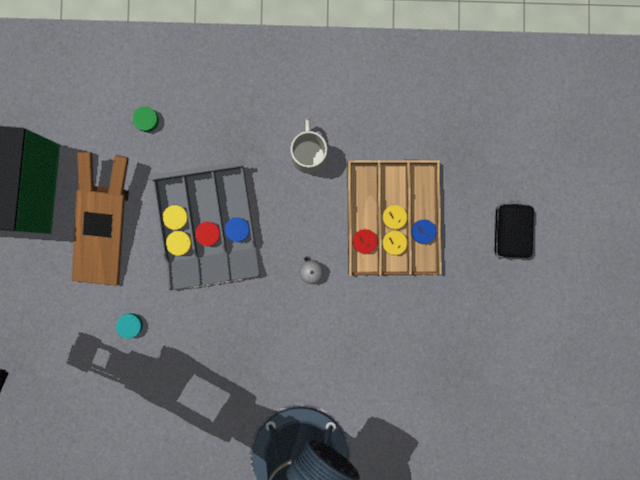

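View pics/scene0.png

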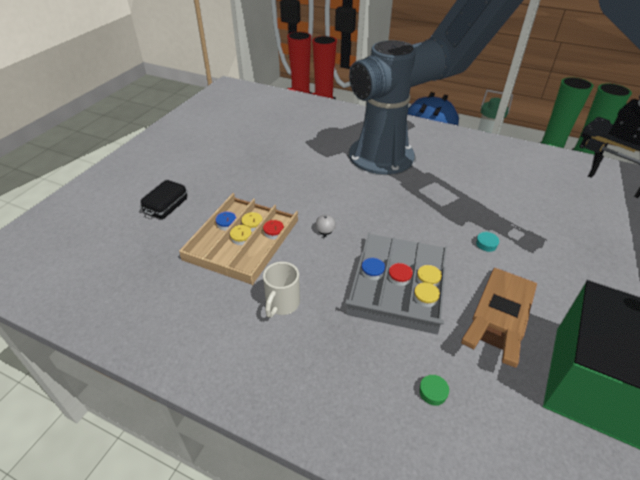

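```bash
python3 - <<'E'
import cv2
i=cv2.imread('pics/top0.png')
cv2.imwrite('pics/c_rack.png',cv2.resize(i[130:290,300:480],None,fx=4,fy=4,interpolation=cv2.INTER_CUBIC)[:600])
cv2.imwrite('pics/c_bin.png',cv2.resize(i[140:290,120:300],None,fx=4,fy=4,interpolation=cv2.INTER_CUBIC))
E
```

```text
(no output)
```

View pics/c_rack.png

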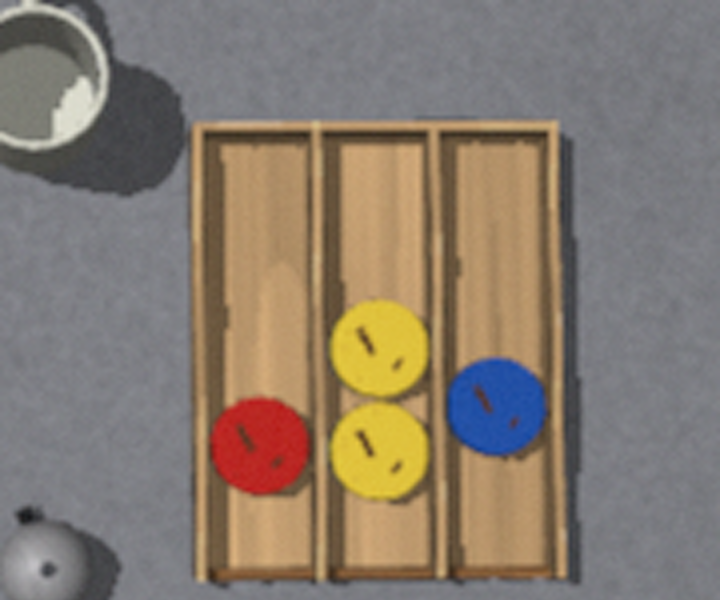

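View pics/c_bin.png

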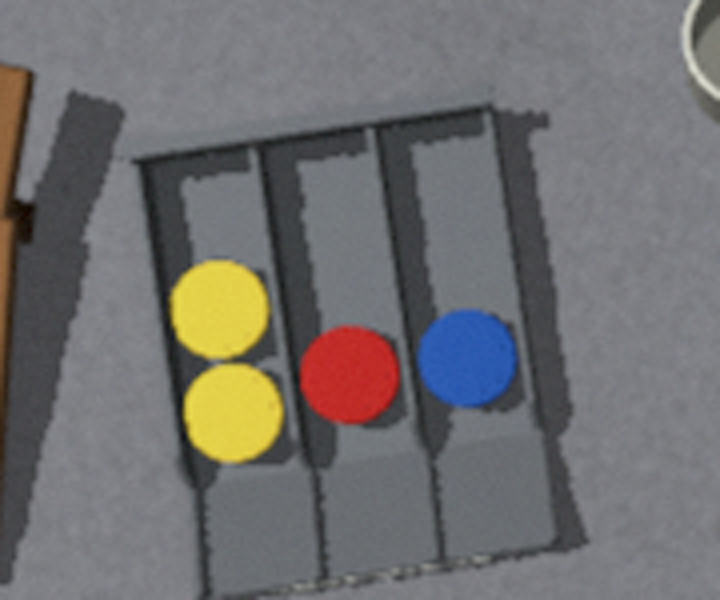

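Top view: the rack's middle lane holds the smeared yellow tins at (394,243) in front and (394,217) behind. In the bin's left compartment are clean yellow tins at (178,243), the front one near the ramp, and (175,217). The green disc (145,119) and turquoise disc (128,326) on the bench are the look-alikes, to be ignored. Next I fit the poses.

```bash
cat > h.py <<'E'
import numpy as np, cv2
from rig import bot, vision, nets
def ray(p,uv,z):
    E=np.array(p['extrinsics']); d=E[:3,:3]@np.array([(uv[0]-p['cx'])/p['fx'],(uv[1]-p['cy'])/p['fy'],1]); o=E[:3,3]
    return o+d*(z-o[2])/d[2]
def proj(p,X):
    E=np.array(p['extrinsics']); c=E[:3,:3].T@(np.asarray(X)-E[:3,3]); return np.array([c[0]/c[2]*p['fx']+p['cx'],c[1]/c[2]*p['fy']+p['cy']])
def yellow(p):
    h=cv2.cvtColor(p['pixels'],cv2.COLOR_BGR2HSV); return cv2.inRange(h,(22,120,90),(35,255,255))
def blobs(m,lo=60):
    n,l,s,c=cv2.connectedComponentsWithStats(m); return [(s[i,4],c[i]) for i in range(1,n) if s[i,4]>lo]
def st():
    s=bot.read_state(); print('t',round(s['time_s'],2),'tcp',np.round(s['position'],4),'xang',round(np.degrees(np.arctan2(s['tcp_rot'][1,0],s['tcp_rot'][0,0])),2),'F',np.round(s['force'],1),'op',round(s['opening'],3),'j',np.round(s['joint_positions'],1))
E
python3 - <<'E'
from h import *
p=vision.capture('top')
np.save('K.npy',p['extrinsics'])
i=p['pixels']
# rack corners (crop x4 offset 300,130 ; crop4 pixel -> (u/4-.375)+off
f=lambda u,v,o:( (u/4-.375)+o[0],(v/4-.375)+o[1])
for n,c,z in[('RL',(192,122),.033),('RR',(559,122),.033),('FL',(202,582),.033),('FR',(567,579),.033)]:
    print(n,np.round(ray(p,f(*c,(300,130)),z),4))
for n,c,z in[('RL',(135,158),.046),('RR',(492,107),.046),('FL',(207,600),.03),('FR',(557,545),.03),('foot l',(200,476),.004),('foot m1',(318,466),.004),('foot m2',(436,445),.004)]:
    print(n,np.round(ray(p,f(*c,(120,140)),z),4))
h=cv2.cvtColor(i,cv2.COLOR_BGR2HSV)
for col,m,z in[('y',yellow(p),0)]:
    for a,c in blobs(m): print(a,c,'rack',np.round(ray(p,c,.027),4),'bin',np.round(ray(p,c,.026),4))
for nm,z,q in [('mug',.09,(309,149)),('bell',.02,(311,272))]: print(nm,ray(p,q,z))
for q,z in[((122,158),.05),((124,275),.03)]: print('jack',ray(p,q,z))
for q in['yellow_old_a_center','yellow_new_a_center']:
    for d in nets.masks_of(p,q): print(q,d['confidence'],d['region'].sum(),np.array(d['at'])*[640,480])
st()
E
```

```text
RL [ 0.6454 -0.0929  0.033 ]
RR [ 0.6499 -0.2939  0.033 ]
FL [ 0.3954 -0.1023  0.033 ]
FR [ 0.4005 -0.3004  0.033 ]
RL [0.593  0.3234 0.046 ]
RR [0.6246 0.1337 0.046 ]
FL [0.3573 0.2819 0.03  ]
FR [0.3901 0.0948 0.03  ]
foot l [0.4236 0.2937 0.004 ]
foot m1 [0.4303 0.2292 0.004 ]
foot m2 [0.443  0.1646 0.004 ]
502 [174.48007968 217.0498008 ] rack [0.5139 0.2805 0.027 ] bin [0.514  0.2807 0.026 ]
978 [394.32924335 229.54498978] rack [ 0.4962 -0.1979  0.027 ] bin [ 0.4962 -0.1981  0.026 ]
502 [177.93625498 242.72908367] rack [0.4584 0.2714 0.027 ] bin [0.4585 0.2716 0.026 ]
mug [ 0.65688794 -0.00765393  0.09      ]
bell [ 0.4002277 -0.0178066  0.02     ]
jack [0.63633101 0.39026543 0.05      ]
jack [0.38684761 0.38405834 0.03      ]
yellow_old_a_center 0.57 452 [393.728 240.384]
yellow_old_a_center 0.45 487 [310.208 273.696]
yellow_new_a_center 0.56 510 [179.072 240.192]
t 1.55 tcp [0.2293 0.5814 0.2922] xang 68.47 F [-0.5  0.2 -0.2] op 0.999 j [ 58.2  30.2  82.1  -0.   67.7 -10.2]
```

Rack: centre (0.523,-0.197), yaw about 1.6°. Bin: yaw about 9.5°. The sizes agree with those given. The first job is the rack push, so I move above the free lane behind the rear tin with the fingers shut.

Emit:
play_rows:
  series:
    - {"tx":0.025,"ty":-0.054,"turn":0.129}
    - {"tx":0.025,"ty":-0.054,"turn":0.129}
    - {"tx":0.025,"ty":-0.054,"turn":0.128}
    - {"tx":0.025,"ty":-0.054}
    - {"tx":0.025,"ty":-0.054}
    - {"tx":0.025,"ty":-0.054}
    - {"tx":0.025,"ty":-0.054}
    - {"tx":0.025,"ty":-0.054}
    - {"tx":0.025,"ty":-0.054}
    - {"tx":0.025,"ty":-0.054}
  gripper: 0

```text
invalid input
```

Emit:
play_rows:
  series:
    - {"tx":0.025,"ty":-0.054}
    - {"tx":0.025,"ty":-0.054}
    - {"tx":0.025,"ty":-0.054}
    - {"tx":0.025,"ty":-0.054}
    - {"tx":0.025,"ty":-0.054}
    - {"tx":0.025,"ty":-0.054}
    - {"tx":0.025,"ty":-0.054}
    - {"tx":0.025,"ty":-0.054}
    - {}
    - {}

```text
invalid input
```

```bash
python3 - <<'E'
from h import *
st()
p=vision.capture('scene'); i=p['pixels']
cv2.imwrite('pics/s1.png',cv2.resize(i[170:350,180:460],None,fx=2.8,fy=2.8,interpolation=cv2.INTER_CUBIC))
E
```

```text
t 1.55 tcp [0.2293 0.5814 0.2922] xang 68.47 F [-0.5  0.2 -0.2] op 0.999 j [ 58.2  30.2  82.1  -0.   67.7 -10.2]
```

View pics/s1.png

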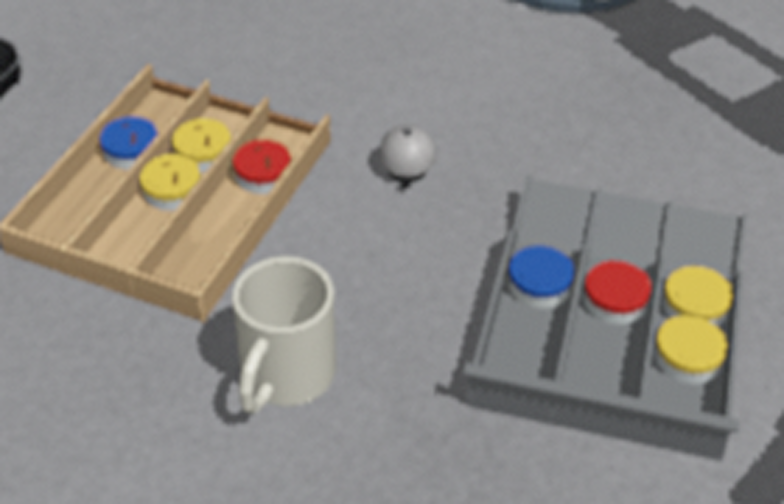

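The calls were refused, probably because each row must carry every key. The scene crop agrees with the top view: the bin walls drop at the ramp's foot and run low beside the ramp. I retry with full rows.

Emit:
play_rows:
  series:
    - {"tx":0.025,"ty":-0.054,"tz":0,"turn":0.129}
    - {"tx":0.025,"ty":-0.054,"tz":0,"turn":0.129}
    - {"tx":0.025,"ty":-0.054,"tz":0,"turn":0.128}
    - {"tx":0.025,"ty":-0.054,"tz":0,"turn":0}
    - {"tx":0.025,"ty":-0.054,"tz":0,"turn":0}
    - {"tx":0.025,"ty":-0.054,"tz":0,"turn":0}
    - {"tx":0.025,"ty":-0.054,"tz":0,"turn":0}
    - {"tx":0.025,"ty":-0.054,"tz":0,"turn":0}
    - {"tx":0.025,"ty":-0.054,"tz":0,"turn":0}
    - {"tx":0.025,"ty":-0.054,"tz":0,"turn":0}
  gripper: 0

```text
time_s: 2.6
position: [0.43, 0.1476, 0.2926]
tcp_rot: [[-0.028, 1.0, 0.001], [1.0, 0.028, 0.0], [0.0, 0.001, -1.0]]
force: [0.9, -0.4, 0.0]
opening: 0.172
```

Emit:
play_rows:
  series:
    - {"tx":0.025,"ty":-0.054,"tz":0,"turn":0}
    - {"tx":0.025,"ty":-0.054,"tz":0,"turn":0}
    - {"tx":0.025,"ty":-0.054,"tz":0,"turn":0}
    - {"tx":0.025,"ty":-0.054,"tz":0,"turn":0}
    - {"tx":0.025,"ty":-0.054,"tz":0,"turn":0}
    - {"tx":0.025,"ty":-0.054,"tz":0,"turn":0}
    - {"tx":0.025,"ty":-0.054,"tz":0,"turn":0}
    - {"tx":0.026,"ty":-0.053,"tz":0,"turn":0}
    - {"tx":0,"ty":0,"tz":-0.05,"turn":0}
    - {"tx":0,"ty":0,"tz":-0.05,"turn":0}

```text
time_s: 3.6
position: [0.5917, -0.1981, 0.2126]
tcp_rot: [[-0.026, 1.0, 0.005], [1.0, 0.026, -0.003], [-0.003, 0.005, -1.0]]
force: [-0.8, 0.5, 0.1]
opening: 0.002
```

Emit:
play_rows:
  series:
    - {"tx":0,"ty":0,"tz":-0.05,"turn":0}
    - {"tx":0,"ty":0,"tz":-0.03,"turn":0}
    - {"tx":0,"ty":0,"tz":0,"turn":0}
    - {"tx":0,"ty":0,"tz":0,"turn":0}

```text
time_s: 4.0
position: [0.5904, -0.1956, 0.1484]
tcp_rot: [[-0.028, 1.0, -0.0], [1.0, 0.028, 0.0], [0.0, -0.0, -1.0]]
force: [-0.1, -1.0, 0.1]
opening: 0.006
```

```bash
python3 - <<'E'
from h import *
st()
p=vision.capture('scene'); i=p['pixels']
cv2.imwrite('pics/s2.png',cv2.resize(i[120:350,130:420],None,fx=2.6,fy=2.6,interpolation=cv2.INTER_CUBIC))
E
```

```text
t 4.0 tcp [ 0.5904 -0.1956  0.1484] xang 91.63 F [-0.1 -1.   0.1] op 0.006 j [ -28.6   40.5   88.9   -0.    50.6 -120.2]
```

View pics/s2.png

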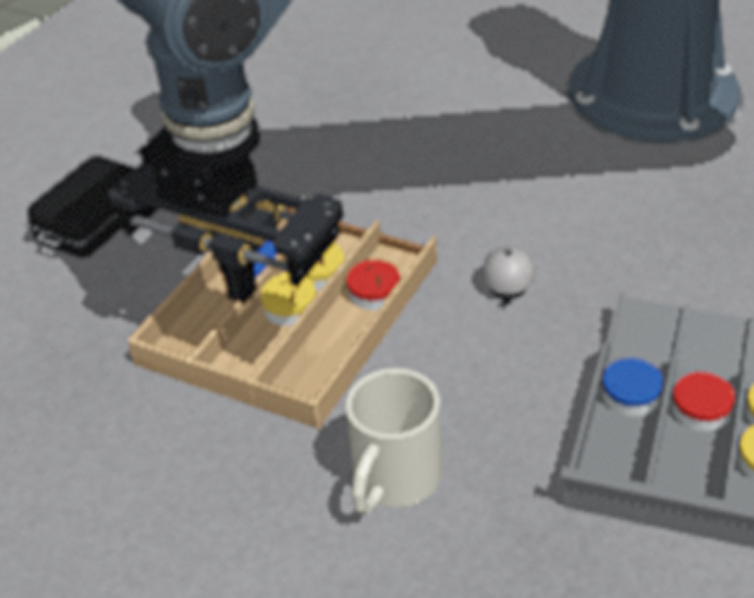

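The fingers are shut and hang above the empty middle lane, behind the rear yellow tin. I lower them into the lane.

Emit:
play_rows:
  series:
    - {"tx":0,"ty":0,"tz":-0.03,"turn":0}
    - {"tx":0,"ty":0,"tz":-0.03,"turn":0}
    - {"tx":0,"ty":0,"tz":-0.0266,"turn":0}
    - {"tx":0,"ty":0,"tz":0,"turn":0}
    - {"tx":0,"ty":0,"tz":0,"turn":0}

```text
time_s: 4.55
position: [0.5912, -0.1959, 0.0807]
tcp_rot: [[-0.029, 1.0, 0.002], [1.0, 0.029, -0.001], [-0.001, 0.002, -1.0]]
force: [-0.2, 0.2, 0.8]
opening: 0.007
```

```bash
python3 - <<'E'
from h import *
st()
p=vision.capture('top'); i=p['pixels']
cv2.imwrite('pics/t2.png',cv2.resize(i[130:290,300:480],None,fx=3.5,fy=3.5,interpolation=cv2.INTER_CUBIC))
p=vision.capture('scene'); i=p['pixels']
cv2.imwrite('pics/s3.png',cv2.resize(i[150:310,140:340],None,fx=3.5,fy=3.5,interpolation=cv2.INTER_CUBIC))
E
```

```text
t 4.55 tcp [ 0.5912 -0.1959  0.0807] xang 91.64 F [-0.2  0.2  0.8] op 0.007 j [ -28.6   46.4   90.2   -0.    43.2 -120.2]
```

View pics/s3.png

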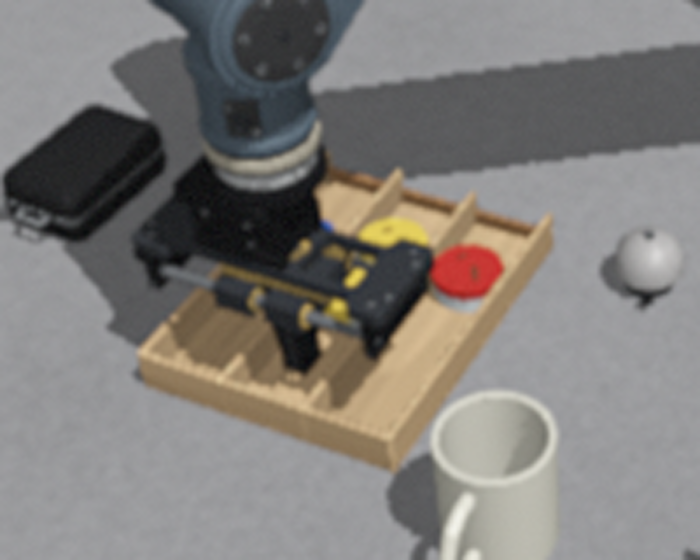

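Emit:
play_rows:
  series:
    - {"tx":-0.008,"ty":-0.0002,"tz":0,"turn":0}
    - {"tx":-0.008,"ty":-0.0002,"tz":0,"turn":0}
    - {"tx":-0.008,"ty":-0.0002,"tz":0,"turn":0}
    - {"tx":-0.008,"ty":-0.0002,"tz":0,"turn":0}
    - {"tx":-0.008,"ty":-0.0002,"tz":0,"turn":0}
    - {"tx":-0.006,"ty":-0.0002,"tz":0,"turn":0}
    - {"tx":-0.006,"ty":-0.0002,"tz":0,"turn":0}
    - {"tx":-0.006,"ty":-0.0002,"tz":0,"turn":0}
    - {"tx":-0.006,"ty":-0.0002,"tz":0,"turn":0}
    - {"tx":-0.006,"ty":-0.0002,"tz":0,"turn":0}

```text
time_s: 5.65
position: [0.5341, -0.1972, 0.0791]
tcp_rot: [[-0.028, 1.0, 0.001], [1.0, 0.028, -0.0], [-0.0, 0.001, -1.0]]
force: [2.3, -1.0, 0.5]
opening: 0.007
```

Emit:
play_rows:
  series:
    - {"tx":-0.003,"ty":-0.0001,"tz":0,"turn":0}
    - {"tx":-0.003,"ty":-0.0001,"tz":0,"turn":0}
    - {"tx":0,"ty":0,"tz":0,"turn":0}

```text
time_s: 5.95
position: [0.529, -0.1972, 0.079]
tcp_rot: [[-0.028, 1.0, -0.0], [1.0, 0.028, 0.0], [0.0, -0.0, -1.0]]
force: [0.8, -0.2, 0.4]
opening: 0.007
```

```bash
python3 - <<'E'
from h import *
st()
p=vision.capture('scene'); i=p['pixels']
cv2.imwrite('pics/s4.png',cv2.resize(i[150:310,140:340],None,fx=3.5,fy=3.5,interpolation=cv2.INTER_CUBIC))
E
```

```text
t 5.95 tcp [ 0.529  -0.1972  0.079 ] xang 91.63 F [ 0.8 -0.2  0.4] op 0.007 j [ -31.8   44.1   98.9   -0.    37.  -123.4]
```

View pics/s4.png

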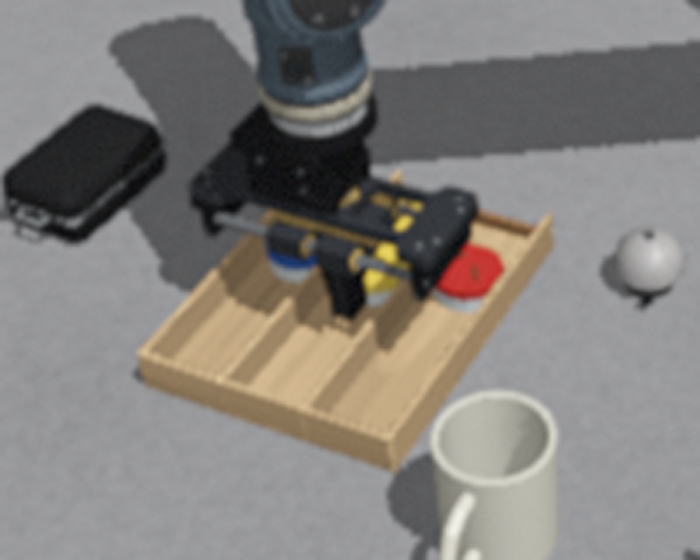

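Pushing draws about 1–2 N so far. I continue in small steps and watch the force for the lip.

Emit:
play_rows:
  series:
    - {"tx":-0.002,"ty":-0.0001,"tz":0,"turn":0}
    - {"tx":-0.002,"ty":-0.0001,"tz":0,"turn":0}
    - {"tx":0,"ty":0,"tz":0,"turn":0}

```text
time_s: 6.3
position: [0.5259, -0.1973, 0.0789]
tcp_rot: [[-0.028, 1.0, -0.0], [1.0, 0.028, 0.0], [0.0, -0.0, -1.0]]
force: [0.5, 0.5, -0.2]
opening: 0.006
```

Emit:
play_rows:
  series:
    - {"tx":-0.002,"ty":-0.0001,"tz":0,"turn":0}
    - {"tx":-0.001,"ty":0,"tz":0,"turn":0}
    - {"tx":0,"ty":0,"tz":0,"turn":0}

```text
time_s: 6.6
position: [0.5235, -0.1973, 0.0789]
tcp_rot: [[-0.028, 1.0, -0.0], [1.0, 0.028, 0.0], [0.0, -0.0, -1.0]]
force: [1.2, -0.2, 1.0]
opening: 0.006
```

Emit:
play_rows:
  series:
    - {"tx":-0.001,"ty":0,"tz":0,"turn":0}
    - {"tx":-0.001,"ty":0,"tz":0,"turn":0}
    - {"tx":0,"ty":0,"tz":0,"turn":0}

```text
time_s: 6.9
position: [0.522, -0.1974, 0.0789]
tcp_rot: [[-0.028, 1.0, -0.0], [1.0, 0.028, 0.0], [0.0, -0.0, -1.0]]
force: [1.5, -0.2, -0.1]
opening: 0.005
```

Emit:
play_rows:
  series:
    - {"tx":-0.001,"ty":0,"tz":0,"turn":0}
    - {"tx":0,"ty":0,"tz":0,"turn":0}

```text
time_s: 7.1
position: [0.5214, -0.1975, 0.079]
tcp_rot: [[-0.028, 1.0, 0.0], [1.0, 0.028, -0.0], [-0.0, 0.0, -1.0]]
force: [1.6, -0.2, 0.5]
opening: 0.006
```

Emit:
play_rows:
  series:
    - {"tx":-0.001,"ty":0,"tz":0,"turn":0}
    - {"tx":0,"ty":0,"tz":0,"turn":0}

```text
time_s: 7.3
position: [0.5212, -0.1977, 0.0791]
tcp_rot: [[-0.028, 1.0, 0.002], [1.0, 0.028, -0.001], [-0.001, 0.002, -1.0]]
force: [2.9, 0.5, -0.1]
opening: 0.004
```

Emit:
play_rows:
  series:
    - {"tx":-0.001,"ty":0,"tz":0,"turn":0}
    - {"tx":0,"ty":0,"tz":0,"turn":0}

```text
time_s: 7.5
position: [0.521, -0.198, 0.0793]
tcp_rot: [[-0.028, 1.0, 0.003], [1.0, 0.028, -0.002], [-0.002, 0.003, -1.0]]
force: [4.9, -0.3, 0.3]
opening: 0.003
```

Firm stop at x=0.521, where I expected it with the front tin on the lip, with the force rising to about 5 N. I back off, lift and head over the bin.

Emit:
play_rows:
  series:
    - {"tx":0.0125,"ty":0.0003,"tz":0,"turn":0}
    - {"tx":0,"ty":0,"tz":0.05,"turn":0}
    - {"tx":0,"ty":0,"tz":0.05,"turn":0}
    - {"tx":0,"ty":0,"tz":0.05,"turn":0}
    - {"tx":0.0036,"ty":0.0467,"tz":0,"turn":0.066}
    - {"tx":0.0036,"ty":0.0467,"tz":0,"turn":0.066}
    - {"tx":0.0036,"ty":0.0467,"tz":0,"turn":0}
    - {"tx":0.0036,"ty":0.0467,"tz":0,"turn":0}
    - {"tx":0.0036,"ty":0.0467,"tz":0,"turn":0}
    - {"tx":0.0036,"ty":0.0467,"tz":0,"turn":0}

```text
time_s: 8.5
position: [0.5457, 0.0286, 0.1986]
tcp_rot: [[-0.166, 0.986, -0.004], [0.986, 0.166, -0.0], [0.001, -0.004, -1.0]]
force: [-0.4, -0.4, -0.2]
opening: 0.011
```

Emit:
play_rows:
  series:
    - {"tx":0.0036,"ty":0.0467,"tz":0,"turn":0}
    - {"tx":0.0036,"ty":0.0467,"tz":0,"turn":0}
    - {"tx":0.0036,"ty":0.0467,"tz":0,"turn":0}
    - {"tx":0.0036,"ty":0.0467,"tz":0,"turn":0}
    - {"tx":0.0036,"ty":0.0467,"tz":0,"turn":0}
    - {"tx":0.0036,"ty":0.0467,"tz":0,"turn":0}
    - {"tx":0.0036,"ty":0.0467,"tz":0,"turn":0}
    - {"tx":0,"ty":0,"tz":0,"turn":0}
    - {"tx":0,"ty":0,"tz":0,"turn":0}

```text
time_s: 9.4
position: [0.5658, 0.2889, 0.1982]
tcp_rot: [[-0.168, 0.986, -0.003], [0.986, 0.168, -0.002], [-0.001, -0.004, -1.0]]
force: [-0.3, -1.1, -0.2]
opening: 0.004
```

```bash
python3 - <<'E'
from h import *
st()
p=vision.capture('top'); i=p['pixels']
cv2.imwrite('pics/t3.png',cv2.resize(i[130:290,300:480],None,fx=3.5,fy=3.5,interpolation=cv2.INTER_CUBIC))
for a,c in blobs(yellow(p)): print(a,c,np.round(ray(p,c,.027),4))
p=vision.capture('scene'); i=p['pixels']
cv2.imwrite('pics/s5.png',cv2.resize(i[150:350,300:520],None,fx=3,fy=3,interpolation=cv2.INTER_CUBIC))
s=bot.read_state(); print('tip proj', (proj(p,s['position']-[0,0,.0697])-[300,150])*3)
E
```

```text
t 9.4 tcp [0.5658 0.2889 0.1982] xang 99.69 F [-0.3 -1.1 -0.2] op 0.004 j [ 17.   37.5  85.1  -0.1  57.7 -82.6]
499 [174.35871743 217.10821643] [0.5138 0.2808 0.027 ]
977 [394.77686796 247.03991812] [ 0.458  -0.1993  0.027 ]
502 [177.93625498 242.72908367] [0.4584 0.2714 0.027 ]
tip proj [391.39250325 381.15920003]
```

View pics/t3.png

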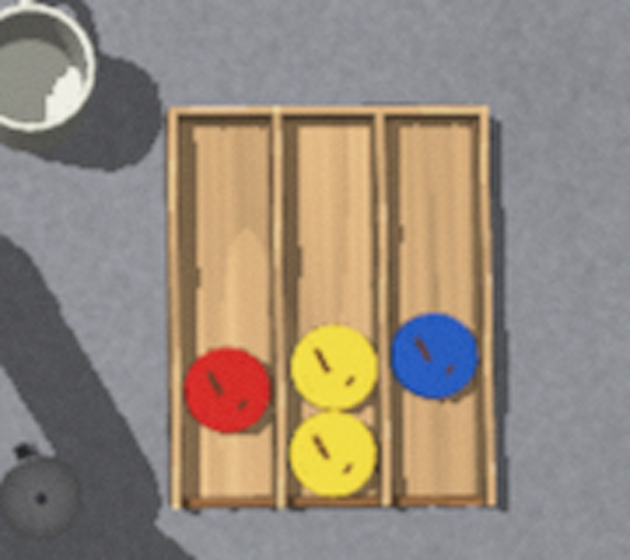

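View pics/s5.png

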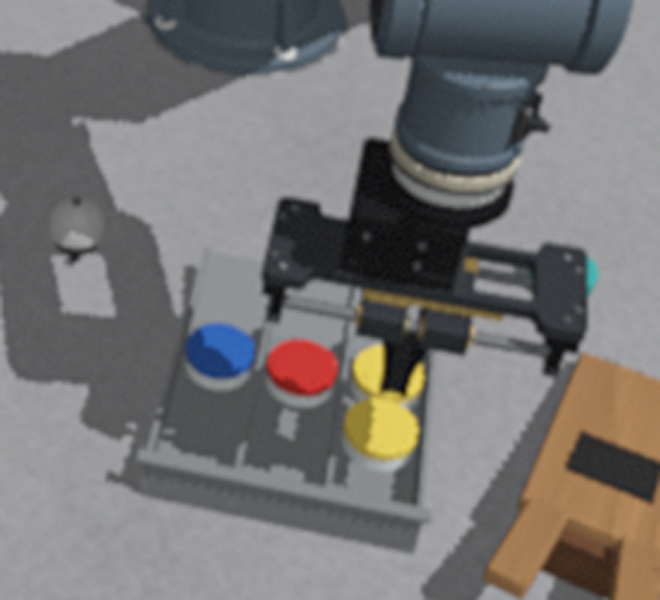

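Rack: the two old tins' mean centre is at x=0.458, which fits the front tin on the lip with the rear one touching. Red and blue have not moved. Now I lower behind the rear new tin in the bin.

Emit:
play_rows:
  series:
    - {"tx":0,"ty":0,"tz":-0.04,"turn":0}
    - {"tx":0,"ty":0,"tz":-0.04,"turn":0}
    - {"tx":0,"ty":0,"tz":-0.03,"turn":0}
    - {"tx":0,"ty":0,"tz":-0.02,"turn":0}
    - {"tx":0,"ty":0,"tz":-0.02,"turn":0}
    - {"tx":0,"ty":0,"tz":0,"turn":0}
    - {"tx":0,"ty":0,"tz":0,"turn":0}

```text
time_s: 10.2
position: [0.5675, 0.2883, 0.0792]
tcp_rot: [[-0.165, 0.986, 0.0], [0.986, 0.165, 0.0], [0.0, 0.0, -1.0]]
force: [-0.8, 0.0, -1.2]
opening: 0.004
```

```bash
python3 - <<'E'
from h import *
st()
p=vision.capture('scene'); i=p['pixels']
cv2.imwrite('pics/s6.png',cv2.resize(i[180:350,320:500],None,fx=3.5,fy=3.5,interpolation=cv2.INTER_CUBIC))
E
```

```text
t 10.2 tcp [0.5675 0.2883 0.0792] xang 99.52 F [-0.8  0.  -1.2] op 0.004 j [ 16.9  47.2  88.   -0.   44.8 -82.6]
```

View pics/s6.png

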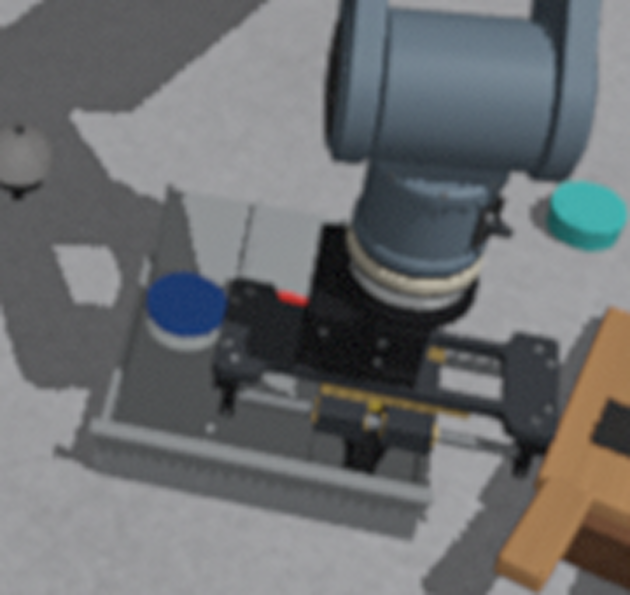

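Emit:
play_rows:
  series:
    - {"tx":-0.0066,"ty":-0.0011,"tz":0,"turn":0}
    - {"tx":-0.0066,"ty":-0.0011,"tz":0,"turn":0}
    - {"tx":-0.0066,"ty":-0.0011,"tz":0,"turn":0}
    - {"tx":-0.0066,"ty":-0.0011,"tz":0,"turn":0}
    - {"tx":-0.0066,"ty":-0.0011,"tz":0,"turn":0}
    - {"tx":-0.0066,"ty":-0.0011,"tz":0,"turn":0}
    - {"tx":-0.0066,"ty":-0.0011,"tz":0,"turn":0}
    - {"tx":-0.0066,"ty":-0.0011,"tz":0,"turn":0}
    - {"tx":-0.0066,"ty":-0.0011,"tz":0,"turn":0}
    - {"tx":-0.0066,"ty":-0.0011,"tz":0,"turn":0}

```text
time_s: 11.25
position: [0.5145, 0.2797, 0.0792]
tcp_rot: [[-0.166, 0.986, 0.001], [0.986, 0.166, 0.0], [0.0, 0.001, -1.0]]
force: [2.9, 0.8, 3.2]
opening: 0.006
```

Emit:
play_rows:
  series:
    - {"tx":-0.0049,"ty":-0.0008,"tz":0,"turn":0}
    - {"tx":-0.0049,"ty":-0.0008,"tz":0,"turn":0}
    - {"tx":-0.0049,"ty":-0.0008,"tz":0,"turn":0}
    - {"tx":-0.0049,"ty":-0.0008,"tz":0,"turn":0}
    - {"tx":-0.0049,"ty":-0.0008,"tz":0,"turn":0}
    - {"tx":-0.0049,"ty":-0.0008,"tz":0,"turn":0}
    - {"tx":0,"ty":0,"tz":0,"turn":0}
    - {"tx":0,"ty":0,"tz":0,"turn":0}

```text
time_s: 12.05
position: [0.4896, 0.2756, 0.0786]
tcp_rot: [[-0.166, 0.986, -0.003], [0.986, 0.166, -0.001], [-0.0, -0.003, -1.0]]
force: [1.1, 0.3, 1.5]
opening: 0.005
```

```bash
python3 - <<'E'
from h import *
st()
p=vision.capture('scene'); i=p['pixels']
cv2.imwrite('pics/s7.png',cv2.resize(i[180:350,320:500],None,fx=3.5,fy=3.5,interpolation=cv2.INTER_CUBIC))
p=vision.capture('top'); i=p['pixels']
cv2.imwrite('pics/t7.png',cv2.resize(i[140:310,100:300],None,fx=3.5,fy=3.5,interpolation=cv2.INTER_CUBIC))
E
```

```text
t 12.05 tcp [0.4896 0.2756 0.0786] xang 99.55 F [1.1 0.3 1.5] op 0.005 j [ 18.   44.1  99.2   0.   36.9 -81.6]
```

View pics/s7.png

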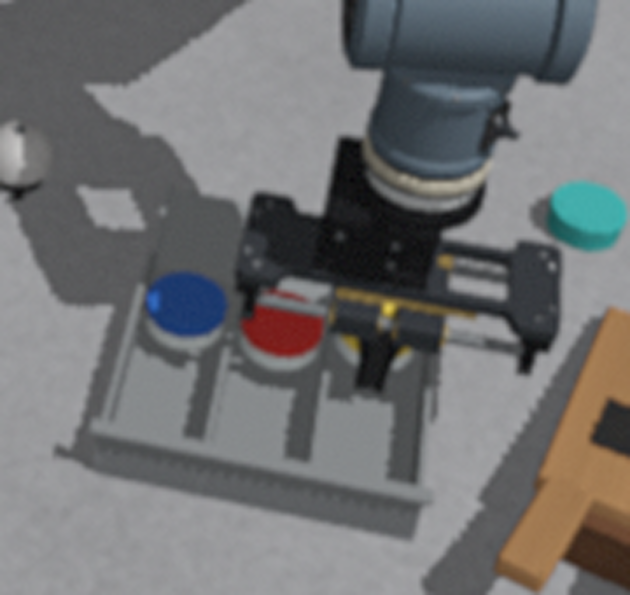

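View pics/t7.png

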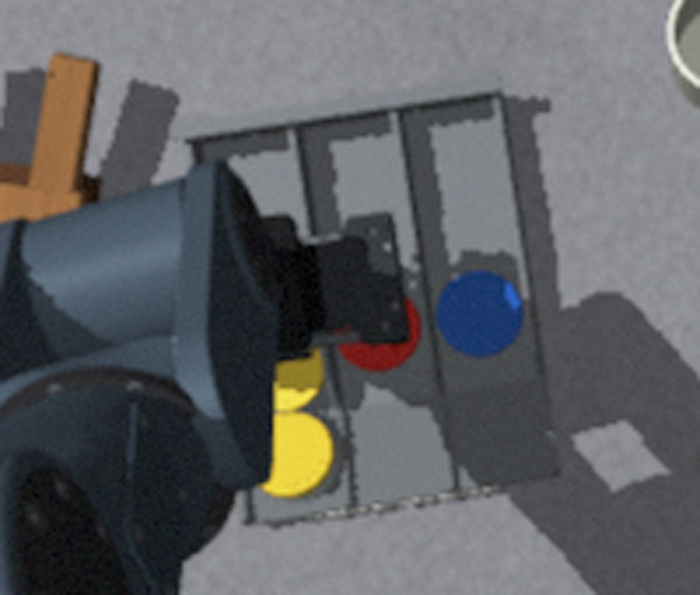

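Tin a is up on the ramp. I back off, lift and move aside for a clear look, opening the gripper.

Emit:
play_rows:
  series:
    - {"tx":0.012,"ty":0.002,"tz":0,"turn":0}
    - {"tx":0,"ty":0,"tz":0.05,"turn":0}
    - {"tx":0,"ty":0,"tz":0.05,"turn":0}
    - {"tx":0,"ty":-0.03,"tz":0.05,"turn":0}
    - {"tx":0,"ty":-0.06,"tz":0,"turn":0}
    - {"tx":0,"ty":-0.06,"tz":0,"turn":0}
    - {"tx":0,"ty":-0.06,"tz":0,"turn":0}
    - {"tx":0,"ty":-0.06,"tz":0,"turn":0}
    - {"tx":0,"ty":-0.06,"tz":0,"turn":0}
    - {"tx":0,"ty":0,"tz":0,"turn":0}

```text
time_s: 13.15
position: [0.5015, 0.008, 0.1989]
tcp_rot: [[-0.159, 0.987, 0.0], [0.987, 0.159, -0.001], [-0.002, 0.0, -1.0]]
force: [1.0, 0.0, 0.4]
opening: 0.007
```

```bash
python3 - <<'E'
from h import *
st()
p=vision.capture('top'); i=p['pixels']
cv2.imwrite('pics/t8.png',cv2.resize(i[140:310,100:300],None,fx=3.5,fy=3.5,interpolation=cv2.INTER_CUBIC))
for a,c in blobs(yellow(p)): print(a,c,np.round(ray(p,c,.026),4),np.round(ray(p,c,.033),4))
p=vision.capture('scene'); i=p['pixels']
cv2.imwrite('pics/s8.png',cv2.resize(i[200:350,330:480],None,fx=4,fy=4,interpolation=cv2.INTER_CUBIC))
for a,c in blobs(yellow(p)): print(a,c,np.round(ray(p,c,.026),4),np.round(ray(p,c,.033),4))
E
```

```text
t 13.15 tcp [0.5015 0.008  0.1989] xang 99.14 F [1.  0.  0.4] op 0.007 j [-1.180e+01  2.900e+01  1.048e+02 -1.000e-01  4.610e+01 -1.109e+02]
957 [394.89864159 246.90909091] [ 0.4583 -0.1998  0.026 ] [ 0.4582 -0.1986  0.033 ]
989 [180.89787664 257.12133468] [0.4274 0.2644 0.026 ] [0.4275 0.2628 0.033 ]
476 [252.45168067 217.57563025] [ 0.4632 -0.1965  0.026 ] [ 0.4699 -0.1917  0.033 ]
717 [429.28312413 262.91910739] [0.4264 0.2658 0.026 ] [0.4334 0.2665 0.033 ]
```

View pics/t8.png

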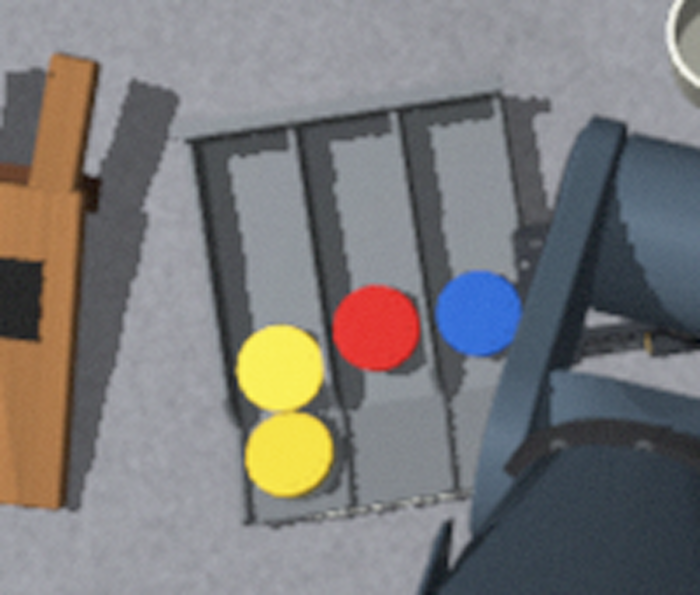

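View pics/s8.png

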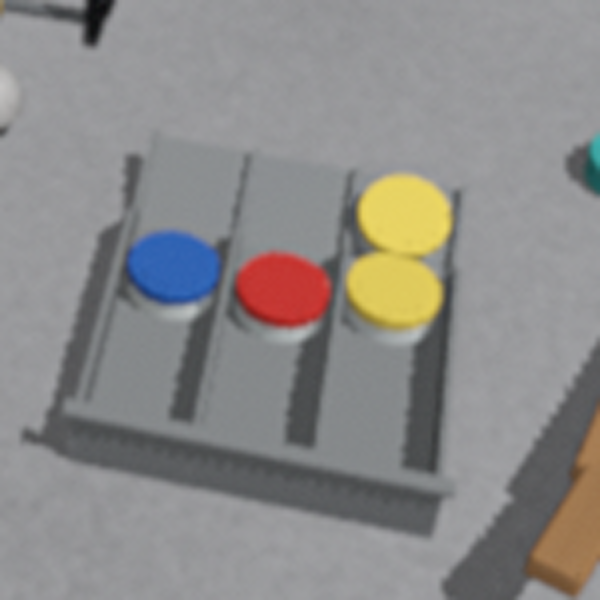

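Both tins show clearly. Tin a, at (289,455) in the top crop, lies on the ramp, tilted, with its rear edge at the ramp's foot. Tin b, at (280,368), is flat behind it. Both lids are clean yellow and in the bin, while the green and turquoise look-alikes lie on the bench elsewhere.

```bash
python3 - <<'E'
from h import *
p=vision.capture('top'); m=yellow(p)
sub=m.copy(); sub[:,260:]=0
ys,xs=np.nonzero(sub); pts=np.c_[xs,ys].astype(float)
_,l,c=cv2.kmeans(pts.astype(np.float32),2,None,(3,100,1e-4),5,cv2.KMEANS_PP_CENTERS)
for k in(0,1):
    q=pts[l[:,0]==k].astype(np.float32); e=cv2.fitEllipse(cv2.convexHull(q)); print(c[k],e)
    for z in(.026,.0373):
        w=ray(p,c[k],z); print(z,np.round(w,4),'s',round(w[0]*.9863+w[1]*.165,4),'t',round(-w[0]*.165+w[1]*.9863,4))
st()
E
```

```text
[179.47774 244.88867] ((179.54568481445312, 244.87652587890625), (24.63007164001465, 25.283893585205078), 86.06100463867188)
0.026 [0.4538 0.2682 0.026 ] s 0.4919 t 0.1896
0.0373 [0.4537 0.2657 0.0373] s 0.4913 t 0.1872
[182.33536 269.30505] ((182.35760498046875, 269.3532409667969), (23.826841354370117, 25.88990020751953), 56.88111114501953)
0.026 [0.4012 0.2605 0.026 ] s 0.4387 t 0.1907
0.0373 [0.4015 0.2581 0.0373] s 0.4386 t 0.1883
t 13.3 tcp [0.5002 0.0134 0.1987] xang 99.47 F [ 0.6  0.7 -1.2] op -0.001 j [ -11.3   29.   104.9    0.    46.2 -110.8]
```

Emit:
play_rows:
  series:
    - {"tx":-0.0212,"ty":0.051,"tz":0,"turn":0}
    - {"tx":-0.0212,"ty":0.051,"tz":0,"turn":0}
    - {"tx":-0.0212,"ty":0.051,"tz":0,"turn":0}
    - {"tx":-0.0212,"ty":0.051,"tz":0,"turn":0}
    - {"tx":-0.0212,"ty":0.051,"tz":0,"turn":0}
    - {"tx":-0.0212,"ty":0.051,"tz":0,"turn":0}
    - {"tx":0,"ty":0,"tz":-0.03,"turn":0}
    - {"tx":0,"ty":0,"tz":-0.03,"turn":0}
    - {"tx":0,"ty":0,"tz":-0.03,"turn":0}
    - {"tx":0,"ty":0,"tz":0,"turn":0}
  gripper: 1

```text
time_s: 14.3
position: [0.3959, 0.2594, 0.1247]
tcp_rot: [[-0.169, 0.986, -0.006], [0.986, 0.169, -0.002], [-0.001, -0.007, -1.0]]
force: [-0.2, 0.6, -0.1]
opening: 0.835
```

```bash
python3 - <<'E'
from h import *
st()
p=vision.capture('scene'); i=p['pixels']
cv2.imwrite('pics/s9.png',cv2.resize(i[170:330,330:500],None,fx=3.6,fy=3.6,interpolation=cv2.INTER_CUBIC))
E
```

```text
t 14.3 tcp [0.3959 0.2594 0.1247] xang 99.76 F [-0.2  0.6 -0.1] op 0.835 j [ 19.7  35.8 111.2   0.   33.4 -80.1]
```

View pics/s9.png

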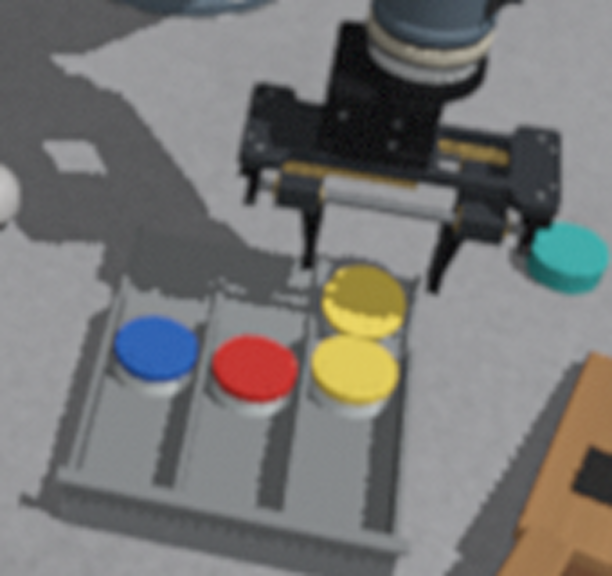

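Emit:
play_rows:
  series:
    - {"tx":0,"ty":0,"tz":-0.015,"turn":0}
    - {"tx":0,"ty":0,"tz":-0.015,"turn":0}
    - {"tx":0,"ty":0,"tz":-0.0115,"turn":0}
    - {"tx":0,"ty":0,"tz":0,"turn":0}
    - {"tx":0,"ty":0,"tz":0,"turn":0}
    - {"tx":0,"ty":0,"tz":0,"turn":0}
  gripper: 1

```text
time_s: 14.95
position: [0.3989, 0.2582, 0.094]
tcp_rot: [[-0.166, 0.986, 0.0], [0.986, 0.166, 0.0], [0.0, 0.0, -1.0]]
force: [-0.5, -0.2, -0.4]
opening: 0.999
```

Emit:
play_rows:
  series:
    - {"tx":0,"ty":0,"tz":0,"turn":0}
    - {"tx":0,"ty":0,"tz":0,"turn":0}
    - {"tx":0,"ty":0,"tz":0,"turn":0}
    - {"tx":0,"ty":0,"tz":0,"turn":0}
    - {"tx":0,"ty":0,"tz":0,"turn":0}
    - {"tx":0,"ty":0,"tz":0,"turn":0}
    - {"tx":0,"ty":0,"tz":0,"turn":0}
    - {"tx":0,"ty":0,"tz":0,"turn":0}
  gripper: 0.5

```text
time_s: 15.75
position: [0.3989, 0.2592, 0.0939]
tcp_rot: [[-0.165, 0.986, 0.001], [0.986, 0.165, 0.002], [0.001, 0.001, -1.0]]
force: [-0.5, 4.0, 0.5]
opening: 0.607
```

```bash
python3 - <<'E'
from h import *
st()
p=vision.capture('scene'); i=p['pixels']
cv2.imwrite('pics/s10.png',cv2.resize(i[170:330,330:500],None,fx=3.6,fy=3.6,interpolation=cv2.INTER_CUBIC))
E
```

```text
t 15.75 tcp [0.3989 0.2592 0.0939] xang 99.49 F [-0.5  4.   0.5] op 0.607 j [ 1.950e+01  3.950e+01  1.118e+02  1.000e-01  2.860e+01 -8.010e+01]
```

View pics/s10.png

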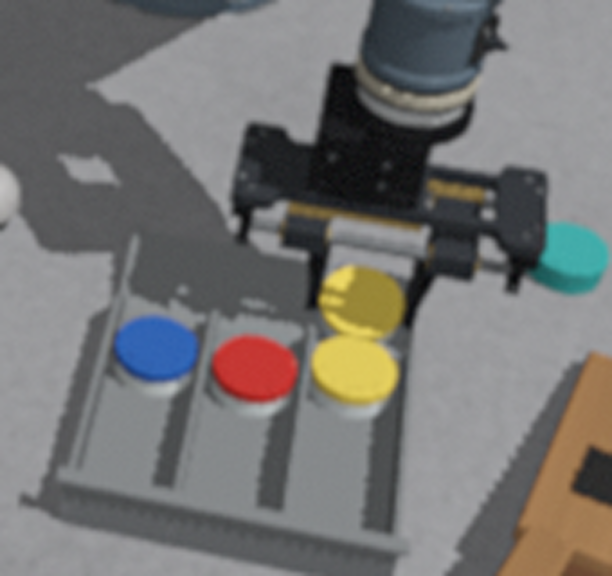

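Opening 0.607 is about 53 mm, so the tin is gripped and the walls (which would give 0.78) are not. I lift gently, drifting slightly away from tin b.

Emit:
play_rows:
  series:
    - {"tx":-0.001,"ty":0,"tz":0.005,"turn":0}
    - {"tx":-0.001,"ty":0,"tz":0.006,"turn":0}
    - {"tx":-0.001,"ty":0,"tz":0.01,"turn":0}
    - {"tx":0,"ty":0,"tz":0.02,"turn":0}
    - {"tx":0,"ty":0,"tz":0.03,"turn":0}
    - {"tx":0,"ty":0,"tz":0.02,"turn":0}
    - {"tx":0,"ty":0,"tz":0,"turn":0}

```text
time_s: 16.5
position: [0.3971, 0.2582, 0.1688]
tcp_rot: [[-0.166, 0.986, 0.004], [0.986, 0.166, 0.001], [0.0, 0.004, -1.0]]
force: [0.5, -0.1, 0.6]
opening: 0.611
```

```bash
python3 - <<'E'
from h import *
st()
p=vision.capture('scene'); i=p['pixels']
cv2.imwrite('pics/s11.png',cv2.resize(i[100:330,300:520],None,fx=2.6,fy=2.6,interpolation=cv2.INTER_CUBIC))
E
```

```text
t 16.5 tcp [0.3971 0.2582 0.1688] xang 99.56 F [ 0.5 -0.1  0.6] op 0.611 j [ 19.5  30.7 110.1  -0.   39.  -80. ]
```

View pics/s11.png

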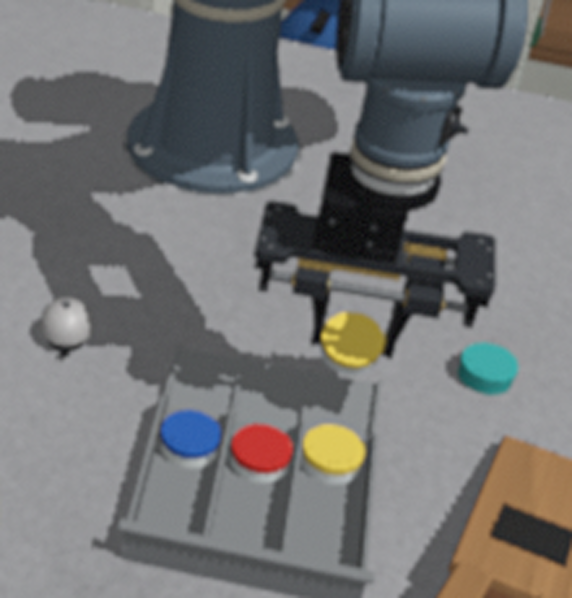

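Emit:
play_rows:
  series:
    - {"tx":0.0238,"ty":-0.0475,"tz":0,"turn":-0.066}
    - {"tx":0.0238,"ty":-0.0475,"tz":0,"turn":-0.066}
    - {"tx":0.0238,"ty":-0.0475,"tz":0,"turn":0}
    - {"tx":0.0238,"ty":-0.0475,"tz":0,"turn":0}
    - {"tx":0.0238,"ty":-0.0475,"tz":0,"turn":0}
    - {"tx":0.0238,"ty":-0.0475,"tz":0,"turn":0}
    - {"tx":0,"ty":0,"tz":-0.04,"turn":0}
    - {"tx":0,"ty":0,"tz":-0.03,"turn":0}
    - {"tx":0,"ty":0,"tz":-0.014,"turn":0}
    - {"tx":0,"ty":0,"tz":0,"turn":0}

```text
time_s: 17.55
position: [0.5089, 0.0304, 0.0974]
tcp_rot: [[-0.028, 1.0, -0.005], [1.0, 0.028, 0.001], [0.001, -0.005, -1.0]]
force: [0.4, 0.9, -0.0]
opening: 0.609
```

Emit:
play_rows:
  series:
    - {"tx":0,"ty":0,"tz":-0.004,"turn":0}
    - {"tx":0,"ty":0,"tz":-0.004,"turn":0}
    - {"tx":0,"ty":0,"tz":-0.004,"turn":0}
    - {"tx":0,"ty":0,"tz":0,"turn":0}

```text
time_s: 17.95
position: [0.5106, 0.0305, 0.09]
tcp_rot: [[-0.029, 1.0, 0.001], [1.0, 0.029, -0.0], [-0.0, 0.001, -1.0]]
force: [-0.6, 1.0, -0.7]
opening: 0.608
```

```bash
python3 - <<'E'
from h import *
st()
p=vision.capture('scene'); i=p['pixels']
cv2.imwrite('pics/s12.png',cv2.resize(i[130:330,230:430],None,fx=3,fy=3,interpolation=cv2.INTER_CUBIC))
E
```

```text
t 17.95 tcp [0.5106 0.0305 0.09  ] xang 91.66 F [-0.6  1.  -0.7] op 0.608 j [  -9.1   41.   106.6   -0.    32.3 -100.8]
```

View pics/s12.png

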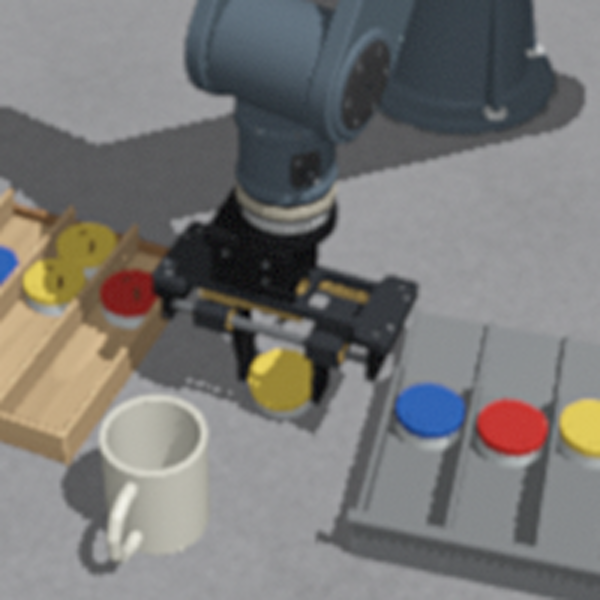

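Emit:
play_rows:
  series:
    - {"tx":0,"ty":0,"tz":-0.002,"turn":0}
    - {"tx":0,"ty":0,"tz":-0.002,"turn":0}
    - {"tx":0,"ty":0,"tz":0,"turn":0}

```text
time_s: 18.3
position: [0.5101, 0.0303, 0.0873]
tcp_rot: [[-0.029, 1.0, -0.001], [1.0, 0.029, -0.0], [-0.0, -0.001, -1.0]]
force: [-1.0, -0.6, 9.7]
opening: 0.608
```

Emit:
play_rows:
  series:
    - {"tx":0,"ty":0,"tz":-0.002,"turn":0}
    - {"tx":0,"ty":0,"tz":-0.002,"turn":0}
    - {"tx":0,"ty":0,"tz":0,"turn":0}

```text
time_s: 18.6
position: [0.5086, 0.0304, 0.0843]
tcp_rot: [[-0.029, 1.0, -0.004], [1.0, 0.029, 0.0], [0.0, -0.004, -1.0]]
force: [-5.1, -1.1, 11.0]
opening: 0.611
```

Contact is at about 10 N and the tin is pivoting towards flat. I continue a little.

Emit:
play_rows:
  series:
    - {"tx":0,"ty":0,"tz":-0.002,"turn":0}
    - {"tx":0,"ty":0,"tz":0,"turn":0}

```text
time_s: 18.8
position: [0.5081, 0.0305, 0.0826]
tcp_rot: [[-0.029, 1.0, -0.005], [1.0, 0.029, 0.0], [0.001, -0.005, -1.0]]
force: [-4.6, -0.2, 11.1]
opening: 0.612
```

```bash
python3 - <<'E'
from h import *
st()
p=vision.capture('scene'); i=p['pixels']
cv2.imwrite('pics/s13.png',cv2.resize(i[190:300,260:400],None,fx=5,fy=5,interpolation=cv2.INTER_CUBIC))
E
```

```text
t 18.8 tcp [0.5081 0.0305 0.0826] xang 91.66 F [-4.6 -0.2 11.1] op 0.612 j [-9.200e+00  4.180e+01  1.069e+02 -1.000e-01  3.160e+01 -1.008e+02]
```

View pics/s13.png

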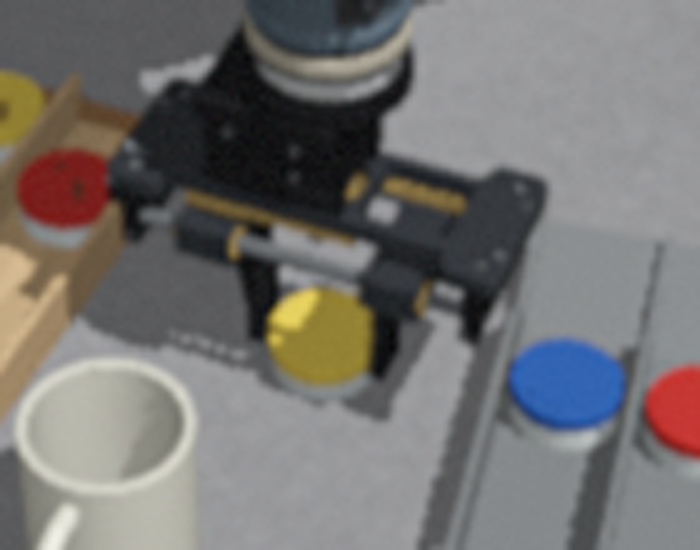

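Emit:
play_rows:
  series:
    - {"tx":0,"ty":0,"tz":-0.002,"turn":0}
    - {"tx":0,"ty":0,"tz":0,"turn":0}

```text
time_s: 19.05
position: [0.5077, 0.0305, 0.0809]
tcp_rot: [[-0.029, 1.0, -0.006], [1.0, 0.029, 0.0], [0.001, -0.006, -1.0]]
force: [-6.5, -1.1, 12.1]
opening: 0.612
```

Emit:
play_rows:
  series:
    - {"tx":0,"ty":0,"tz":-0.002,"turn":0}
    - {"tx":0,"ty":0,"tz":0,"turn":0}

```text
time_s: 19.25
position: [0.5074, 0.0305, 0.0793]
tcp_rot: [[-0.029, 1.0, -0.007], [1.0, 0.029, 0.0], [0.001, -0.007, -1.0]]
force: [-5.7, -1.3, 10.8]
opening: 0.611
```

```bash
python3 - <<'E'
from h import *
st()
p=vision.capture('scene'); i=p['pixels']
cv2.imwrite('pics/s14.png',cv2.resize(i[190:300,260:400],None,fx=5,fy=5,interpolation=cv2.INTER_CUBIC))
E
```

```text
t 19.25 tcp [0.5074 0.0305 0.0793] xang 91.68 F [-5.7 -1.3 10.8] op 0.611 j [-9.200e+00  4.220e+01  1.070e+02 -1.000e-01  3.120e+01 -1.008e+02]
```

View pics/s14.png

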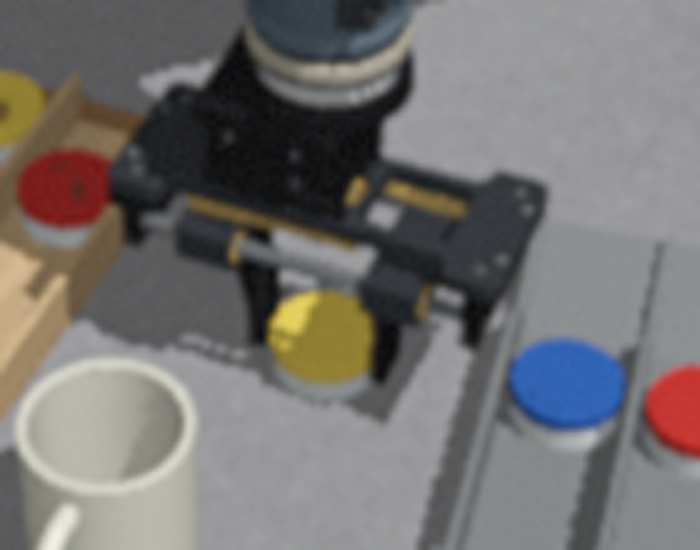

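Emit:
play_rows:
  series:
    - {"tx":0,"ty":0,"tz":-0.002,"turn":0}
    - {"tx":0,"ty":0,"tz":-0.002,"turn":0}
    - {"tx":0,"ty":0,"tz":0,"turn":0}

```text
time_s: 19.6
position: [0.5076, 0.0304, 0.0778]
tcp_rot: [[-0.03, 1.0, -0.006], [1.0, 0.03, 0.0], [0.0, -0.006, -1.0]]
force: [-9.0, -1.7, 25.2]
opening: 0.61
```

```bash
python3 - <<'E'
from h import *
st()
p=vision.capture('scene'); i=p['pixels']
cv2.imwrite('pics/s15.png',cv2.resize(i[190:300,260:400],None,fx=5,fy=5,interpolation=cv2.INTER_CUBIC))
E
```

```text
t 19.6 tcp [0.5076 0.0304 0.0778] xang 91.7 F [-9.  -1.7 25.2] op 0.61 j [-9.200e+00  4.240e+01  1.070e+02 -1.000e-01  3.100e+01 -1.008e+02]
```

View pics/s15.png

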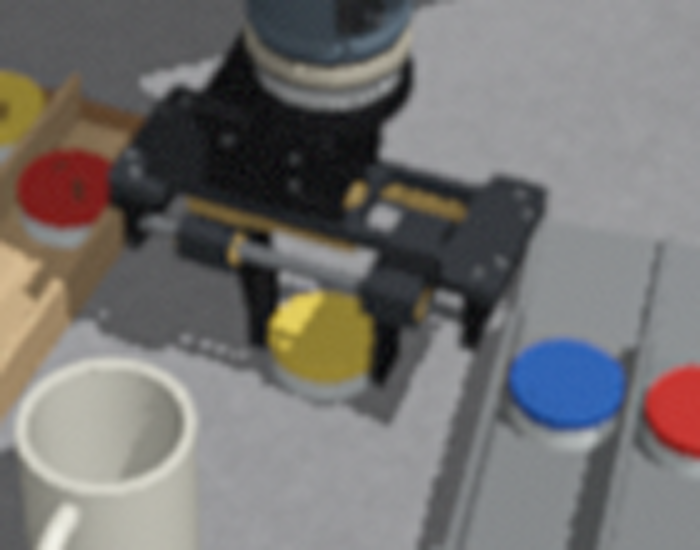

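The force jumped to 25 N as the tin seated, so it is now flat and still gripped. To keep the gripper body clear of the mug when turning, I shift it 50 mm nearer the robot before regrasping.

Emit:
play_rows:
  series:
    - {"tx":0,"ty":0,"tz":0.01,"turn":0}
    - {"tx":0,"ty":0,"tz":0.01,"turn":0}
    - {"tx":-0.03,"ty":0.003,"tz":0,"turn":0}
    - {"tx":-0.03,"ty":0.003,"tz":0,"turn":0}
    - {"tx":0,"ty":0,"tz":0,"turn":0}
    - {"tx":0,"ty":0,"tz":-0.007,"turn":0}
    - {"tx":0,"ty":0,"tz":-0.006,"turn":0}
    - {"tx":0,"ty":0,"tz":-0.003,"turn":0}
    - {"tx":0,"ty":0,"tz":-0.001,"turn":0}
    - {"tx":0,"ty":0,"tz":0,"turn":0}

```text
time_s: 20.65
position: [0.4638, 0.0348, 0.0779]
tcp_rot: [[-0.028, 1.0, 0.002], [1.0, 0.028, -0.0], [-0.0, 0.002, -1.0]]
force: [-0.7, -1.5, 5.2]
opening: 0.614
```

```bash
python3 - <<'E'
from h import *
st()
E
```

```text
t 20.65 tcp [0.4638 0.0348 0.0779] xang 91.63 F [-0.7 -1.5  5.2] op 0.614 j [  -9.5   41.2  113.6   -0.    25.1 -101.1]
```

Emit:
play_rows:
  series:
    - {"tx":0,"ty":0,"tz":0,"turn":0}
    - {"tx":0,"ty":0,"tz":0,"turn":0}
    - {"tx":0,"ty":0,"tz":0,"turn":0}
    - {"tx":0,"ty":0,"tz":0,"turn":0}
    - {"tx":0,"ty":0,"tz":0.03,"turn":0}
    - {"tx":0,"ty":0,"tz":0.04,"turn":0}
    - {"tx":0,"ty":0,"tz":0,"turn":-0.1364}
    - {"tx":0,"ty":0,"tz":0,"turn":-0.1364}
    - {"tx":0,"ty":0,"tz":0,"turn":-0.1364}
    - {"tx":0,"ty":0,"tz":0,"turn":-0.1364}
  gripper: 1

```text
time_s: 21.65
position: [0.4625, 0.0351, 0.1338]
tcp_rot: [[0.522, 0.853, 0.0], [0.853, -0.522, 0.0], [0.0, 0.0, -1.0]]
force: [-0.7, 0.3, 0.2]
opening: 0.998
```

Emit:
play_rows:
  series:
    - {"tx":0,"ty":0,"tz":0,"turn":-0.1364}
    - {"tx":0,"ty":0,"tz":0,"turn":-0.1364}
    - {"tx":0,"ty":0,"tz":0,"turn":-0.1364}
    - {"tx":0,"ty":0,"tz":0,"turn":-0.1364}
    - {"tx":0,"ty":0,"tz":0,"turn":-0.1364}
    - {"tx":0,"ty":0,"tz":0,"turn":-0.1364}
    - {"tx":0,"ty":0,"tz":0,"turn":-0.1364}
    - {"tx":0,"ty":0,"tz":0,"turn":0}

```text
time_s: 22.45
position: [0.4625, 0.0351, 0.1337]
tcp_rot: [[1.0, 0.028, -0.0], [0.028, -1.0, 0.0], [-0.0, -0.0, -1.0]]
force: [-0.2, -0.2, -0.6]
opening: 1.0
```

```bash
python3 - <<'E'
from h import *
st()
p=vision.capture('scene'); i=p['pixels']
cv2.imwrite('pics/s16.png',cv2.resize(i[130:330,210:430],None,fx=3,fy=3,interpolation=cv2.INTER_CUBIC))
for a,c in blobs(yellow(p)): print(a,c,np.round(ray(p,c,.022),4))
p=vision.capture('top'); i=p['pixels']
for a,c in blobs(yellow(p)): print(a,c,np.round(ray(p,c,.022),4))
E
```

```text
t 22.45 tcp [0.4625 0.0351 0.1337] xang 1.62 F [-0.2 -0.2 -0.6] op 1.0 j [ -9.5  34.3 112.5   0.   33.2 -11.1]
477 [252.37316562 217.56184486] [ 0.4594 -0.1994  0.022 ]
249 [334.03212851 246.53815261] [0.4677 0.0389 0.022 ]
340 [427.98529412 272.57352941] [0.454  0.2707 0.022 ]
968 [394.84400826 246.83264463] [ 0.4586 -0.2003  0.022 ]
491 [179.58655804 244.79633401] [0.4541 0.2688 0.022 ]
```

View pics/s16.png

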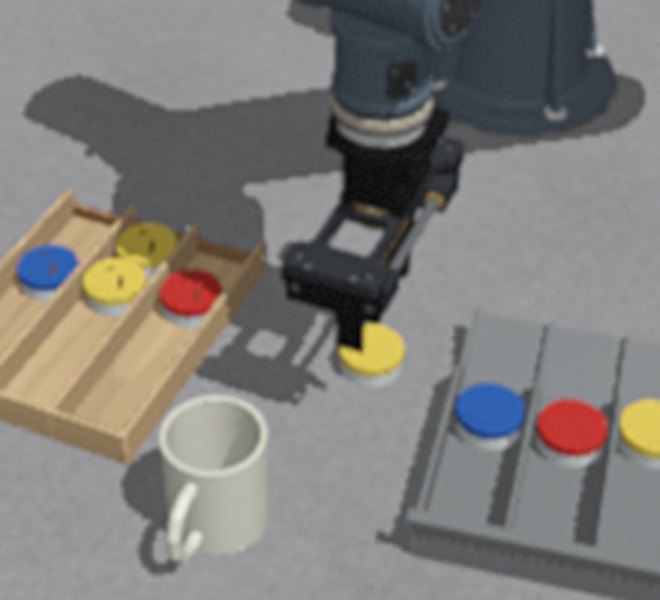

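The tin stands flat on the bench between the open fingers (370,350 in the crop). I descend and grip along the future lane direction.

Emit:
play_rows:
  series:
    - {"tx":0.002,"ty":0,"tz":-0.03,"turn":0}
    - {"tx":0,"ty":0,"tz":-0.025,"turn":0}
    - {"tx":0,"ty":0,"tz":-0.0134,"turn":0}
    - {"tx":0,"ty":0,"tz":0,"turn":0}
    - {"tx":0,"ty":0,"tz":0,"turn":0}

```text
time_s: 23.05
position: [0.4641, 0.0351, 0.0791]
tcp_rot: [[1.0, 0.029, -0.0], [0.029, -1.0, 0.0], [-0.0, -0.0, -1.0]]
force: [0.9, 0.1, 0.0]
opening: 1.001
```

Emit:
play_rows:
  series:
    - {"tx":0,"ty":0,"tz":0,"turn":0}
    - {"tx":0,"ty":0,"tz":0,"turn":0}
    - {"tx":0,"ty":0,"tz":0,"turn":0}
    - {"tx":0,"ty":0,"tz":0,"turn":0}
    - {"tx":0,"ty":0,"tz":0,"turn":0}
    - {"tx":0,"ty":0,"tz":0,"turn":0}
    - {"tx":0,"ty":0,"tz":0,"turn":0}
    - {"tx":0,"ty":0,"tz":0,"turn":0}
  gripper: 0.5

```text
time_s: 23.85
position: [0.4639, 0.0351, 0.0792]
tcp_rot: [[1.0, 0.028, -0.0], [0.028, -1.0, 0.0], [-0.0, -0.0, -1.0]]
force: [-0.4, 0.7, 5.4]
opening: 0.614
```

```bash
python3 - <<'E'
from h import *
st()
E
```

```text
t 23.85 tcp [0.4639 0.0351 0.0792] xang 1.61 F [-0.4  0.7  5.4] op 0.614 j [ -9.5  41.1 113.4  -0.   25.5 -11.1]
```

```bash
python3 - <<'E'
from h import *
p=vision.capture('top')
i=cv2.imread('pics/top0.png')
g=cv2.cvtColor(i,cv2.COLOR_BGR2GRAY).astype(float)
b=i.astype(float)
# wall tops: bright lines; sample rows 172..200 behind tins
for r0 in(170,180,190,200):
    row=g[r0:r0+8,340:450].mean(0); print(r0,[ (340+k,int(row[k])) for k in range(32,66)])
E
```

```text
170 [(372, 147), (373, 149), (374, 151), (375, 148), (376, 122), (377, 92), (378, 143), (379, 169), (380, 131), (381, 83), (382, 87), (383, 86), (384, 88), (385, 133), (386, 163), (387, 166), (388, 168), (389, 167), (390, 165), (391, 167), (392, 169), (393, 168), (394, 165), (395, 160), (396, 159), (397, 155), (398, 152), (399, 161), (400, 171), (401, 170), (402, 167), (403, 171), (404, 172), (405, 136)]
180 [(372, 146), (373, 148), (374, 148), (375, 147), (376, 124), (377, 86), (378, 138), (379, 168), (380, 127), (381, 81), (382, 85), (383, 85), (384, 86), (385, 131), (386, 159), (387, 164), (388, 166), (389, 165), (390, 164), (391, 163), (392, 167), (393, 168), (394, 164), (395, 158), (396, 156), (397, 153), (398, 151), (399, 157), (400, 167), (401, 169), (402, 165), (403, 169), (404, 171), (405, 141)]
190 [(372, 146), (373, 146), (374, 146), (375, 145), (376, 123), (377, 96), (378, 147), (379, 173), (380, 126), (381, 79), (382, 86), (383, 85), (384, 83), (385, 128), (386, 157), (387, 160), (388, 162), (389, 163), (390, 161), (391, 161), (392, 164), (393, 166), (394, 163), (395, 156), (396, 154), (397, 152), (398, 152), (399, 160), (400, 167), (401, 167), (402, 164), (403, 166), (404, 170), (405, 142)]
200 [(372, 158), (373, 159), (374, 159), (375, 154), (376, 133), (377, 103), (378, 137), (379, 158), (380, 117), (381, 79), (382, 85), (383, 83), (384, 81), (385, 87), (386, 130), (387, 154), (388, 159), (389, 166), (390, 167), (391, 167), (392, 168), (393, 169), (394, 169), (395, 166), (396, 164), (397, 163), (398, 161), (399, 165), (400, 169), (401, 167), (402, 163), (403, 164), (404, 167), (405, 147)]
```

```bash
python3 - <<'E'
from h import *
p=vision.capture('top')
i=cv2.imread('pics/top0.png'); g=cv2.cvtColor(i,cv2.COLOR_BGR2GRAY).astype(float)
for r0 in(170,190):
    row=g[r0:r0+8].mean(0); print([(k,int(row[k])) for k in range(343,356)],[(k,int(row[k])) for k in range(403,416)],[(k,int(row[k])) for k in range(432,446)])
print([np.round(ray(p,(u,183),.033),4) for u in(350,379,408.5,438)])
E
```

```text
[(343, 114), (344, 126), (345, 129), (346, 117), (347, 100), (348, 147), (349, 174), (350, 128), (351, 81), (352, 90), (353, 88), (354, 87), (355, 90)] [(403, 171), (404, 172), (405, 136), (406, 92), (407, 118), (408, 150), (409, 139), (410, 97), (411, 85), (412, 89), (413, 90), (414, 131), (415, 156)] [(432, 155), (433, 153), (434, 124), (435, 91), (436, 93), (437, 150), (438, 171), (439, 121), (440, 66), (441, 69), (442, 68), (443, 102), (444, 122), (445, 120)]
[(343, 129), (344, 130), (345, 129), (346, 129), (347, 112), (348, 128), (349, 157), (350, 124), (351, 82), (352, 89), (353, 89), (354, 89), (355, 88)] [(403, 166), (404, 170), (405, 142), (406, 102), (407, 90), (408, 139), (409, 168), (410, 130), (411, 81), (412, 87), (413, 89), (414, 114), (415, 146)] [(432, 155), (433, 150), (434, 131), (435, 100), (436, 90), (437, 120), (438, 151), (439, 136), (440, 90), (441, 71), (442, 71), (443, 68), (444, 103), (445, 125)]
[array([ 0.5954, -0.0989,  0.033 ]), array([ 0.5968, -0.1621,  0.033 ]), array([ 0.5981, -0.2267,  0.033 ]), array([ 0.5995, -0.2913,  0.033 ])]
```

Emit:
play_rows:
  series:
    - {"tx":0,"ty":0,"tz":0.04,"turn":0}
    - {"tx":0,"ty":0,"tz":0.05,"turn":0}
    - {"tx":0,"ty":-0.048,"tz":0.036,"turn":0}
    - {"tx":0,"ty":-0.048,"tz":0,"turn":0}
    - {"tx":0.027,"ty":-0.048,"tz":0,"turn":0}
    - {"tx":0.027,"ty":-0.048,"tz":0,"turn":0}
    - {"tx":0.027,"ty":-0.048,"tz":0,"turn":0}
    - {"tx":0.027,"ty":-0.0483,"tz":0,"turn":0}
    - {"tx":0.027,"ty":0,"tz":0,"turn":0}
    - {"tx":0,"ty":0,"tz":-0.03,"turn":0}

```text
time_s: 24.95
position: [0.5774, -0.1993, 0.1582]
tcp_rot: [[1.0, 0.026, 0.011], [0.026, -1.0, -0.006], [0.011, 0.006, -1.0]]
force: [1.4, -0.2, -0.8]
opening: 0.613
```

Emit:
play_rows:
  series:
    - {"tx":0,"ty":0,"tz":-0.03,"turn":0}
    - {"tx":0,"ty":0,"tz":-0.009,"turn":0}
    - {"tx":0,"ty":0,"tz":0,"turn":0}
    - {"tx":0,"ty":0,"tz":0,"turn":0}

```text
time_s: 25.35
position: [0.5725, -0.1957, 0.125]
tcp_rot: [[1.0, 0.028, 0.001], [0.028, -1.0, -0.0], [0.001, 0.0, -1.0]]
force: [0.1, 0.4, -0.8]
opening: 0.609
```

```bash
python3 - <<'E'
from h import *
st()
p=vision.capture('scene'); i=p['pixels']
cv2.imwrite('pics/s17.png',cv2.resize(i[150:310,140:340],None,fx=4,fy=3.7,interpolation=cv2.INTER_CUBIC))
p=vision.capture('top'); i=p['pixels']
cv2.imwrite('pics/t17.png',cv2.resize(i[130:290,300:480],None,fx=3.5,fy=3.5,interpolation=cv2.INTER_CUBIC))
E
```

```text
t 25.35 tcp [ 0.5725 -0.1957  0.125 ] xang 1.61 F [ 0.1  0.4 -0.8] op 0.609 j [-29.4  41.6  92.1   0.   46.2 -31.1]
```

View pics/s17.png

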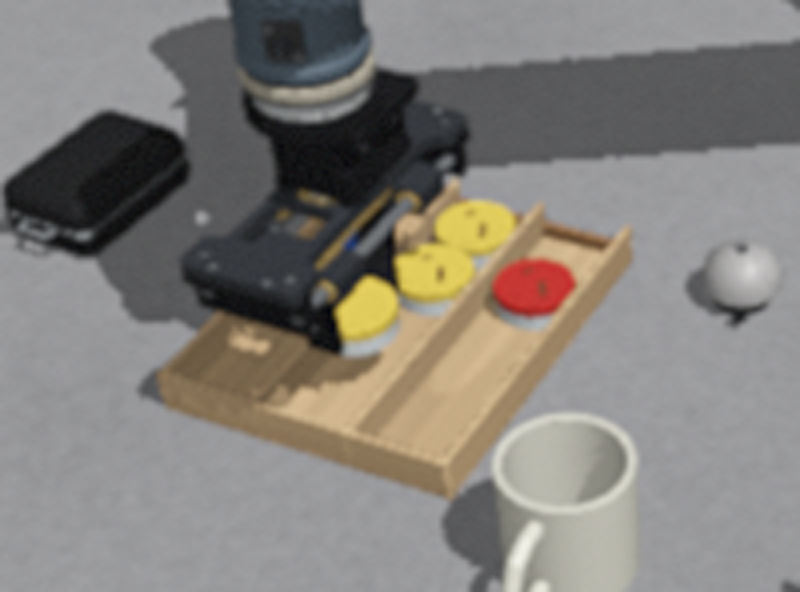

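View pics/t17.png

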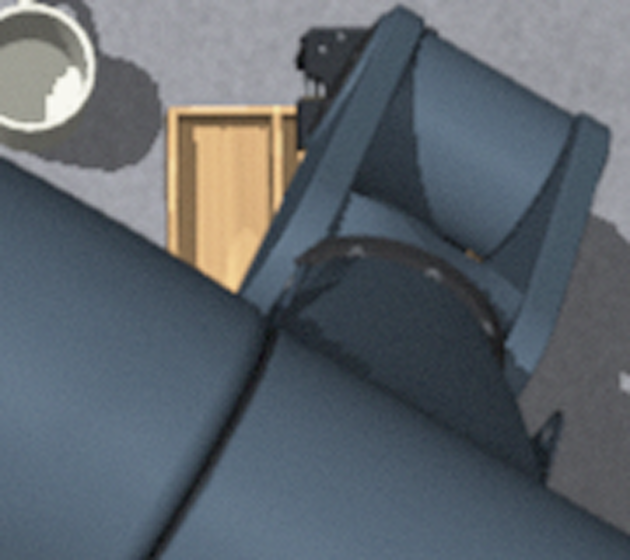

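```bash
python3 - <<'E'
from h import *
p=vision.capture('scene'); m=yellow(p)
m2=m.copy(); m2[:, :215]=0; m2[:,250:]=0; 
ys,xs=np.nonzero(m[222:246,200:245]); xs+=200; ys+=222
for r in range(224,246,2):
    k=xs[ys==r]; print(r,k.max() if len(k) else None, k.min() if len(k) else None)
a=np.linspace(0,2*np.pi,361)
for c in [(.5725,-.196,.068),(.4848,-.1985,.027)]:
    q=np.array([proj(p,(c[0]+.027*np.cos(t),c[1]+.027*np.sin(t),c[2])) for t in a]); print(c,q.max(0),q.min(0), q[q[:,0].argmax()])
for n,c in blobs(m,20): print(n,c)
n,l,s,c=cv2.connectedComponentsWithStats(m); print(s[1:,:][s[1:,4]>40])
E
```

```text
224 244 231
226 244 229
228 244 227
230 244 226
232 238 224
234 238 223
236 237 224
238 235 224
240 232 225
242 None None
244 None None
(0.5725, -0.196, 0.068) [238.79870523 239.13496074] [216.1041442  223.90995871] [238.79870523 230.48245571]
(0.4848, -0.1985, 0.027) [257.89298935 229.02148132] [236.94802874 215.22987002] [257.89298935 221.4309391 ]
681 [245.96328928 222.07782673]
341 [427.96774194 272.5483871 ]
[[223 205  46  37 681]
 [417 264  24  18 341]]
```

The held tin's projected edge agrees sideways to within a pixel. I lower it into the lane with force checks.

Emit:
play_rows:
  series:
    - {"tx":0,"ty":0,"tz":-0.008,"turn":0}
    - {"tx":0,"ty":0,"tz":-0.008,"turn":0}
    - {"tx":0,"ty":0,"tz":-0.004,"turn":0}
    - {"tx":0,"ty":0,"tz":-0.004,"turn":0}
    - {"tx":0,"ty":0,"tz":0,"turn":0}

```text
time_s: 26.0
position: [0.5718, -0.1954, 0.1047]
tcp_rot: [[1.0, 0.028, -0.001], [0.028, -1.0, 0.001], [-0.001, -0.001, -1.0]]
force: [-1.0, -0.7, -0.6]
opening: 0.611
```

Clear: the tin's bottom is about 8 mm below the wall tops with no force. Going on down.

Emit:
play_rows:
  series:
    - {"tx":0,"ty":0,"tz":-0.008,"turn":0}
    - {"tx":0,"ty":0,"tz":-0.008,"turn":0}
    - {"tx":0,"ty":0,"tz":-0.004,"turn":0}
    - {"tx":0,"ty":0,"tz":-0.003,"turn":0}
    - {"tx":0,"ty":0,"tz":0,"turn":0}

```text
time_s: 26.5
position: [0.5719, -0.1955, 0.0866]
tcp_rot: [[1.0, 0.028, -0.001], [0.028, -1.0, 0.0], [-0.001, -0.0, -1.0]]
force: [0.1, -0.6, -0.1]
opening: 0.611
```

Emit:
play_rows:
  series:
    - {"tx":0,"ty":0,"tz":-0.0015,"turn":0}
    - {"tx":0,"ty":0,"tz":-0.001,"turn":0}
    - {"tx":0,"ty":0,"tz":0,"turn":0}
    - {"tx":0,"ty":0,"tz":0,"turn":0}

```text
time_s: 26.9
position: [0.5722, -0.1956, 0.0852]
tcp_rot: [[1.0, 0.028, 0.0], [0.028, -1.0, -0.0], [0.0, 0.0, -1.0]]
force: [-0.4, 0.1, -0.2]
opening: 0.612
```

Emit:
play_rows:
  series:
    - {"tx":0,"ty":0,"tz":-0.001,"turn":0}
    - {"tx":0,"ty":0,"tz":-0.001,"turn":0}
    - {"tx":0,"ty":0,"tz":0,"turn":0}
    - {"tx":0,"ty":0,"tz":0,"turn":0}

```text
time_s: 27.3
position: [0.5723, -0.1956, 0.0843]
tcp_rot: [[1.0, 0.028, 0.0], [0.028, -1.0, -0.0], [0.0, 0.0, -1.0]]
force: [-1.9, 0.2, 5.3]
opening: 0.617
```

The tin is standing on the lane floor (5 N, at the expected height). I release with a small opening so the front finger does not touch the row, then lift.

Emit:
play_rows:
  series:
    - {"tx":0,"ty":0,"tz":0,"turn":0}
    - {"tx":0,"ty":0,"tz":0,"turn":0}
    - {"tx":0,"ty":0,"tz":0,"turn":0}
    - {"tx":0,"ty":0,"tz":0,"turn":0}
    - {"tx":0,"ty":0,"tz":0.01,"turn":0}
    - {"tx":0,"ty":0,"tz":0.02,"turn":0}
    - {"tx":0,"ty":0,"tz":0.03,"turn":0}
    - {"tx":0,"ty":0,"tz":0,"turn":0}
  gripper: 0.75

```text
time_s: 28.1
position: [0.5743, -0.1967, 0.1355]
tcp_rot: [[1.0, 0.028, 0.007], [0.028, -1.0, -0.004], [0.007, 0.004, -1.0]]
force: [0.4, 0.1, 0.5]
opening: 0.751
```

```bash
python3 - <<'E'
from h import *
st()
p=vision.capture('scene'); i=p['pixels']
cv2.imwrite('pics/s18.png',cv2.resize(i[150:310,140:340],None,fx=4,fy=3.7,interpolation=cv2.INTER_CUBIC))
E
```

```text
t 28.1 tcp [ 0.5743 -0.1967  0.1355] xang 1.61 F [0.4 0.1 0.5] op 0.751 j [-29.4  40.7  91.8   0.   47.  -31.1]
```

View pics/s18.png

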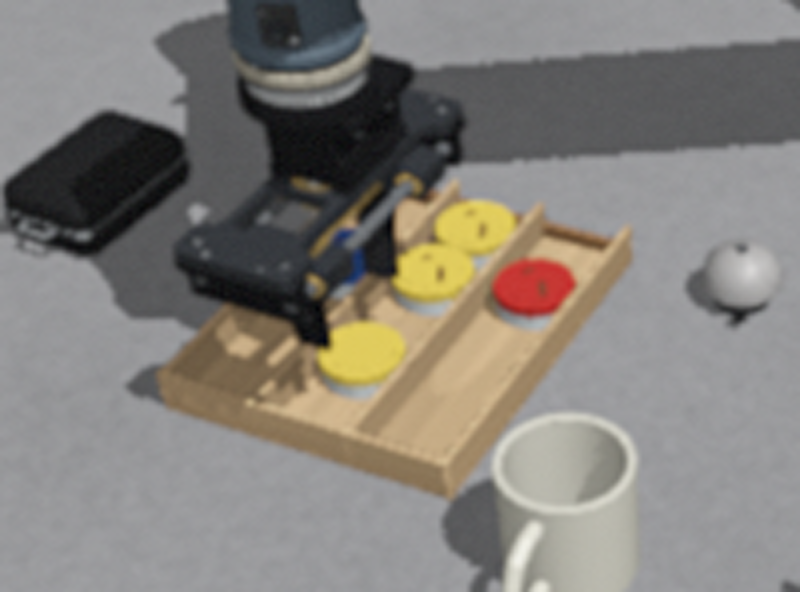

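The new tin stands flat in the lane at crop (362,352), lid up, with a gap to the row. I shut and turn the gripper, then come down behind it to close the gap.

Emit:
play_rows:
  series:
    - {"tx":0,"ty":0,"tz":0.03,"turn":0.1364}
    - {"tx":0,"ty":0,"tz":0,"turn":0.1364}
    - {"tx":0,"ty":0,"tz":0,"turn":0.1364}
    - {"tx":0,"ty":0,"tz":0,"turn":0.1364}
    - {"tx":0,"ty":0,"tz":0,"turn":0.1364}
    - {"tx":0,"ty":0,"tz":0,"turn":0.1364}
    - {"tx":0,"ty":0,"tz":0,"turn":0.1364}
    - {"tx":0,"ty":0,"tz":0,"turn":0.1364}
    - {"tx":0.02,"ty":0.0006,"tz":0,"turn":0.1364}
    - {"tx":0.02,"ty":0.0006,"tz":0,"turn":0.1364}
  gripper: 0

```text
time_s: 29.15
position: [0.6038, -0.1944, 0.155]
tcp_rot: [[0.109, 0.994, -0.002], [0.994, -0.109, 0.001], [0.001, -0.002, -1.0]]
force: [-0.2, 0.1, 0.2]
opening: 0.017
```

Emit:
play_rows:
  series:
    - {"tx":0.0222,"ty":0.0006,"tz":0,"turn":0.1364}
    - {"tx":0,"ty":0,"tz":-0.03,"turn":0}
    - {"tx":0,"ty":0,"tz":-0.012,"turn":0}
    - {"tx":0,"ty":0,"tz":0,"turn":0}
    - {"tx":0,"ty":0,"tz":0,"turn":0}

```text
time_s: 29.65
position: [0.6213, -0.194, 0.1215]
tcp_rot: [[-0.028, 1.0, -0.001], [1.0, 0.028, 0.001], [0.001, -0.001, -1.0]]
force: [0.3, 0.6, 0.9]
opening: 0.003
```

```bash
python3 - <<'E'
from h import *
st()
p=vision.capture('scene'); i=p['pixels']
cv2.imwrite('pics/s19.png',cv2.resize(i[150:310,140:340],None,fx=4,fy=3.7,interpolation=cv2.INTER_CUBIC))
E
```

```text
t 29.65 tcp [ 0.6213 -0.194   0.1215] xang 91.61 F [0.3 0.6 0.9] op 0.003 j [ -27.2   44.4   85.    -0.    50.7 -118.8]
```

View pics/s19.png

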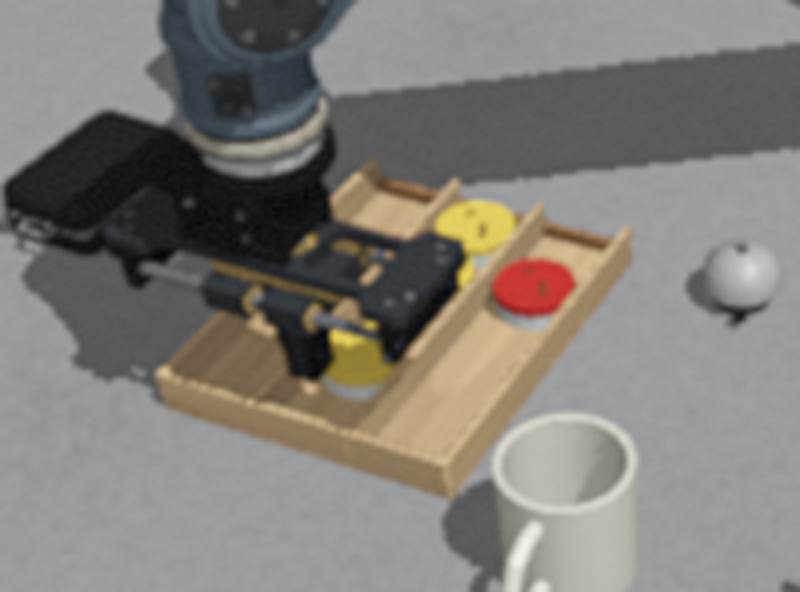

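Emit:
play_rows:
  series:
    - {"tx":0.0005,"ty":0,"tz":-0.013,"turn":0}
    - {"tx":0,"ty":0,"tz":-0.013,"turn":0}
    - {"tx":0,"ty":0,"tz":-0.013,"turn":0}
    - {"tx":0,"ty":0,"tz":-0.014,"turn":0}
    - {"tx":0,"ty":0,"tz":0,"turn":0}
    - {"tx":0,"ty":0,"tz":0,"turn":0}

```text
time_s: 30.3
position: [0.622, -0.194, 0.0787]
tcp_rot: [[-0.028, 1.0, -0.001], [1.0, 0.028, 0.001], [0.001, -0.001, -1.0]]
force: [-0.1, 0.1, 0.3]
opening: 0.008
```

Emit:
play_rows:
  series:
    - {"tx":-0.005,"ty":-0.00015,"tz":0,"turn":0}
    - {"tx":-0.005,"ty":-0.00015,"tz":0,"turn":0}
    - {"tx":-0.005,"ty":-0.00015,"tz":0,"turn":0}
    - {"tx":-0.005,"ty":-0.00015,"tz":0,"turn":0}
    - {"tx":-0.005,"ty":-0.00015,"tz":0,"turn":0}
    - {"tx":-0.005,"ty":-0.00015,"tz":0,"turn":0}
    - {"tx":-0.005,"ty":-0.00015,"tz":0,"turn":0}
    - {"tx":-0.005,"ty":-0.00015,"tz":0,"turn":0}
    - {"tx":-0.005,"ty":-0.00015,"tz":0,"turn":0}
    - {"tx":-0.005,"ty":-0.00015,"tz":0,"turn":0}

```text
time_s: 31.3
position: [0.5821, -0.1954, 0.0795]
tcp_rot: [[-0.028, 1.0, 0.0], [1.0, 0.028, -0.0], [-0.0, 0.0, -1.0]]
force: [0.3, -0.3, 1.4]
opening: 0.006
```

Emit:
play_rows:
  series:
    - {"tx":-0.002,"ty":-0.0001,"tz":0,"turn":0}
    - {"tx":-0.002,"ty":0,"tz":0,"turn":0}
    - {"tx":-0.002,"ty":-0.0001,"tz":0,"turn":0}
    - {"tx":0,"ty":0,"tz":0,"turn":0}

```text
time_s: 31.7
position: [0.5772, -0.1955, 0.0794]
tcp_rot: [[-0.028, 1.0, -0.001], [1.0, 0.028, 0.0], [0.0, -0.001, -1.0]]
force: [0.7, 0.0, 0.6]
opening: 0.009
```

Emit:
play_rows:
  series:
    - {"tx":-0.001,"ty":0,"tz":0,"turn":0}
    - {"tx":-0.001,"ty":0,"tz":0,"turn":0}
    - {"tx":0,"ty":0,"tz":0,"turn":0}

```text
time_s: 32.0
position: [0.5757, -0.1954, 0.0793]
tcp_rot: [[-0.028, 1.0, -0.0], [1.0, 0.028, 0.0], [0.0, -0.0, -1.0]]
force: [0.5, -0.4, 1.0]
opening: -0.002
```

Emit:
play_rows:
  series:
    - {"tx":-0.001,"ty":0,"tz":0,"turn":0}
    - {"tx":0,"ty":0,"tz":0,"turn":0}

```text
time_s: 32.2
position: [0.5753, -0.1956, 0.0794]
tcp_rot: [[-0.028, 1.0, 0.001], [1.0, 0.028, -0.0], [-0.0, 0.001, -1.0]]
force: [1.6, -0.2, -0.4]
opening: 0.005
```

Emit:
play_rows:
  series:
    - {"tx":-0.001,"ty":0,"tz":0,"turn":0}
    - {"tx":0,"ty":0,"tz":0,"turn":0}

```text
time_s: 32.4
position: [0.5751, -0.1958, 0.0797]
tcp_rot: [[-0.028, 1.0, 0.002], [1.0, 0.028, -0.001], [-0.001, 0.002, -1.0]]
force: [3.6, 0.7, -0.1]
opening: 0.006
```

Emit:
play_rows:
  series:
    - {"tx":-0.001,"ty":0,"tz":0,"turn":0}
    - {"tx":0,"ty":0,"tz":0,"turn":0}

```text
time_s: 32.6
position: [0.5749, -0.196, 0.0799]
tcp_rot: [[-0.028, 1.0, 0.004], [1.0, 0.028, -0.002], [-0.002, 0.004, -1.0]]
force: [5.5, 0.7, -0.3]
opening: 0.005
```

Emit:
play_rows:
  series:
    - {"tx":-0.001,"ty":0,"tz":0,"turn":0}
    - {"tx":0,"ty":0,"tz":0,"turn":0}

```text
time_s: 32.8
position: [0.5748, -0.1963, 0.0801]
tcp_rot: [[-0.028, 1.0, 0.005], [1.0, 0.028, -0.002], [-0.002, 0.005, -1.0]]
force: [6.0, 0.1, -1.0]
opening: 0.006
```

A firm stop at x=0.575, exactly one tin length behind the first stop, so the row is closed. I back off, lift clear and check.

Emit:
play_rows:
  series:
    - {"tx":0.008,"ty":0.0002,"tz":0,"turn":0}
    - {"tx":0.008,"ty":0.0002,"tz":0,"turn":0}
    - {"tx":0,"ty":0,"tz":0.05,"turn":0}
    - {"tx":0,"ty":0,"tz":0.06,"turn":0}
    - {"tx":0,"ty":0,"tz":0.06,"turn":0}
    - {"tx":-0.01,"ty":0.055,"tz":0.02,"turn":0}
    - {"tx":-0.01,"ty":0.055,"tz":0,"turn":0}
    - {"tx":-0.01,"ty":0.055,"tz":0,"turn":0}
    - {"tx":-0.01,"ty":0.055,"tz":0,"turn":0}
    - {"tx":-0.01,"ty":0.055,"tz":0,"turn":0}

```text
time_s: 33.8
position: [0.5441, 0.0264, 0.2312]
tcp_rot: [[-0.028, 1.0, -0.003], [1.0, 0.028, -0.0], [0.0, -0.003, -1.0]]
force: [0.4, 0.6, 0.1]
opening: 0.003
```

Emit:
play_rows:
  series:
    - {"tx":-0.01,"ty":0.05,"tz":0,"turn":0}
    - {"tx":0,"ty":0,"tz":0,"turn":0}
    - {"tx":0,"ty":0,"tz":0,"turn":0}

```text
time_s: 34.1
position: [0.5368, 0.0656, 0.2312]
tcp_rot: [[-0.031, 1.0, -0.002], [1.0, 0.031, -0.001], [-0.001, -0.002, -1.0]]
force: [0.7, -0.2, 0.1]
opening: 0.004
```

```bash
python3 - <<'E'
from h import *
st()
p=vision.capture('top'); i=p['pixels']; cv2.imwrite('pics/t20.png',i)
cv2.imwrite('pics/t20c.png',cv2.resize(i[140:290,320:470],None,fx=4,fy=4,interpolation=cv2.INTER_CUBIC))
for a,c in blobs(yellow(p)): print(a,c,np.round(ray(p,c,.027),4))
p=vision.capture('scene'); i=p['pixels']; cv2.imwrite('pics/s20.png',i)
cv2.imwrite('pics/s20c.png',cv2.resize(i[170:300,160:320],None,fx=4.5,fy=4.5,interpolation=cv2.INTER_CUBIC))
E
```

```text
t 34.1 tcp [0.5368 0.0656 0.2312] xang 91.79 F [ 0.7 -0.2  0.1] op 0.004 j [ -4.9  28.6  97.7  -0.1  53.9 -96.6]
1450 [394.79517241 234.29862069] [ 0.4858 -0.199   0.027 ]
490 [179.61836735 244.8244898 ] [0.454  0.2677 0.027 ]
```

View pics/t20c.png

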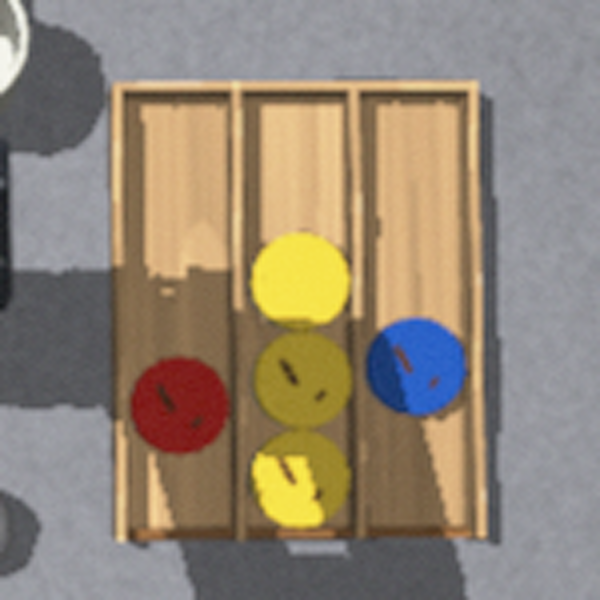

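View pics/s20c.png

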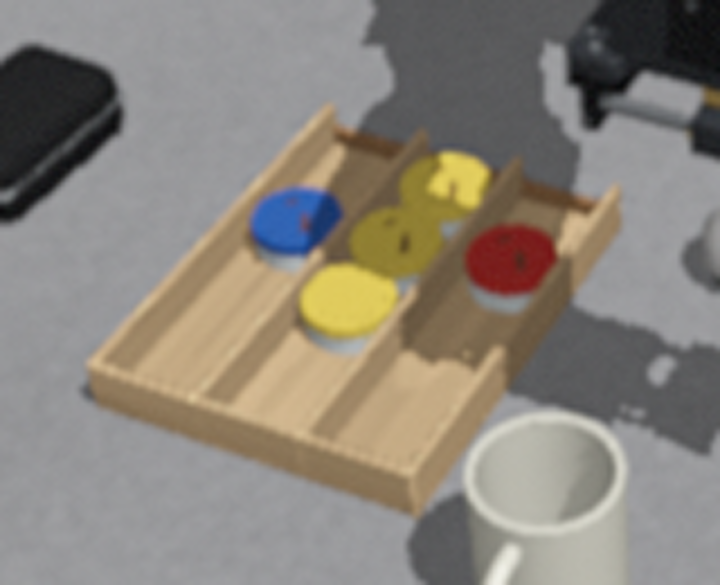

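View pics/s20.png

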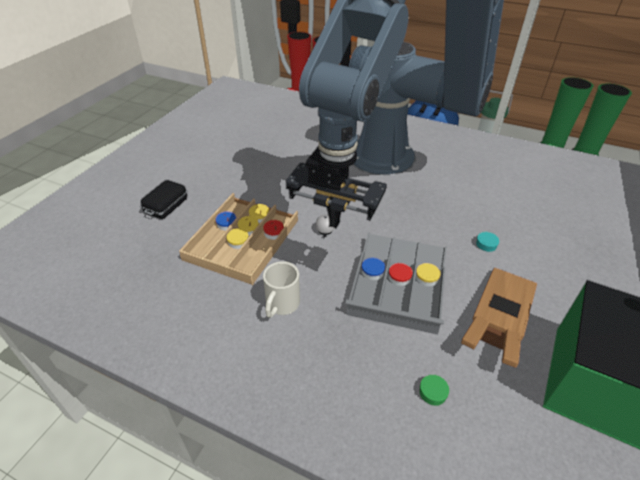

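View pics/t20.png

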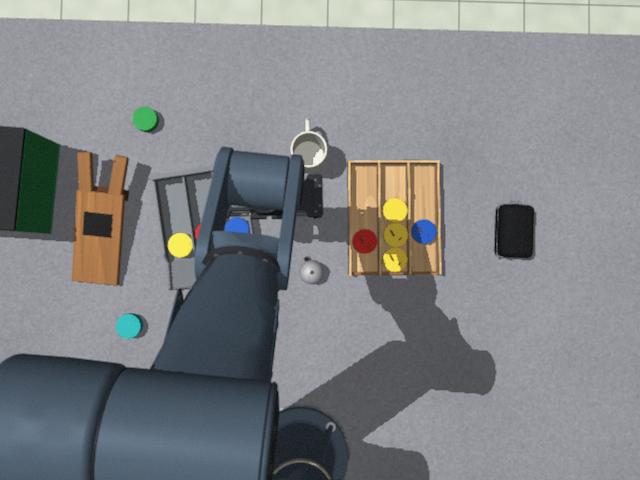

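The row of three stands in the middle lane at top-crop (300,480), (303,380) and (300,280), closed up, with the clean tin at the rear, flat and lid up. The other new tin is flat in the bin, and the bystanders look unmoved. Handing in.

```bash
python3 - <<'E'
from rig import bot
print(bot.hand_in())
E
```

```text
the job is handed in; nothing more can be done
None
```

The restock is done and handed in at about 34 s. No verdict came back.

**What I did**
- I slid the two opened yellow tins forward along the middle lane until they stopped firmly against the front lip.
- I pushed the front new tin up the bin's ramp, gripped it across its sides and set it flat on the bench. I then regripped it along the lane direction, stood it in the lane (5 N at contact) and pushed it up to the row.

**Last checks**
- **Row closed:** the final push stopped at x = 0.575 m, one tin length (54 mm) behind the first stop, with the force rising to 6 N. The camera put the middle of the row at x = 0.486 m, against 0.485 m expected.
- **New tin:** it stands flat, lid up, in the same lane as the opened tins.
- **Everything else:** the other new yellow tin lies flat in the bin, though the push moved it about 60 mm forward. I saw no change in the red and blue tins, the mug, bell, case or boot jack. The arm partly hid the bin's red and blue tins in the last top view, but both show in the scene view.

**What did not go straight through**
- My first two move calls were refused because each row needs every key; nothing moved.
- Pressing the tilted tin flat on the bench needed 25 N at the wrist, with some slip in the grip.

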